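# Set up a bridge over a dish on a kiln shelf

## Task

Get this kiln shelf ready for firing: stand the two tall props upright on the two bare squares of the shelf, one either side of the dish, then lay the long strip centrally across the tops of both so that it bridges the dish squarely. Then stand the small cup upright on the strip, centred over the left prop (as you look from the robot), and the cone pack upright on it, centred over the right prop. Leave the dish, the short prop, the little black tin and the wooden mould where they are.

Things in the scene. Friction and masses are not known exactly. Their poses are not given: they have to be found in the camera images.
- kiln_shelf: fixed flat kiln shelf on the table, 110 (x) x 270 (y) x 14 mm thick, pale top. Origin at the centre of its underside; x points away from the robot, y to the left (the shelf may be turned by up to 0.2 rad). The two darker bare squares on its top, 48 mm, have their centres at y = +90 mm (left) and y = -90 mm (right), x = 0; its top is 14 mm above the origin.
- dish_center (a point): square terracotta dish 86 x 86 x 30 mm, loose, standing on the middle of the shelf between the squares; the point is its centre, half-way up
- tall_prop_1_center (a point): tall buff square prop, 40 x 40 x 70 mm high with an 18 mm vertical hole, 175 g, standing upright; the point is its centre, half-way up (35 mm). Axes x, y along its sides, z up. Same as tall prop 2: either may go on either square
- tall_prop_2_center (a point): the other tall prop, same shape and size; the point is its centre, half-way up (35 mm)
- short_prop_center (a point): short prop, 40 x 40 x 40 mm high, same make; not needed; the point is its centre
- strip_center (a point): flat buff strip lying on the table behind the shelf, 60 (x) x 230 (y) x 18 mm (z), about 300 g; the point is its centre, half-way up; y runs along its length
- cup_center (a point): small round terracotta cup standing upright, 44 mm wide at the foot, 52 mm at the rim, 48 mm high, hollow; the point is on its axis, half-way up (24 mm)
- cone_pack_center (a point): cone pack: terracotta bar 56 (x) x 26 (y) x 22 mm (z) with three thin pale cones on top in a row along x that reach 51 mm above its underside; the point is the centre of the bar, 11 mm above its underside; grasp the bar across its 26 mm width (y)
- ink_tin_center (a point): little round black tin, 36 mm wide, 21 mm high; not part of the job; the point is its centre
- hump_mould_center (a point): wooden hump mould, a rounded block 72 x 72 x 34 mm; not part of the job; the point is its centre
Mind the look-alikes: they are no part of the job. Leave any yellow look-alike of the part that bears tall_prop_1_center alone.

How it is judged:
By the outcome, as a careful person would: the job done as asked, in the order asked, and still so for the second after the job is handed in, with the robot touching nothing.
It also fails if it takes over 136 s, if anything falls off the work surface, if the arm or the gripper's body presses on something with over 40 N, if the wrist force passes 120 N, or if a joint passes its speed limit or range.

## Robot

A 6-joint arm with a two-finger parallel gripper is mounted at the origin on a cart in front of the work surface, level with it; the furniture and walls round the work are solid. World frame = base frame: x ahead of the robot, y to its left, z up, the work surface at z = 0. Lengths are in m, angles in rad, forces in N, time in s.
With the tool pointing down it reaches from about 0.35 to 0.85 m from the base axis. Payload 8.1 kg.
Tool frame: the origin (TCP) lies on the mounting face of the last link; the fingertips stand 186 mm ahead of it and the grasp point (between the pads) lies 167 mm ahead of it; y points along the fingers, x is the direction in which the jaws open and shut, and the axes are right-handed (so a half turn about y gives the same grasp; the last joint's range is limited). The gripper opens to 93 mm and grips with 3 to 60 N. Pads are 15 mm wide; open, the fingers measure 128 mm over their backs; the gripper's body (75 mm by 188 mm) begins 65 mm behind the grasp point.
Start: joints at [1.079, 0.13, 1.488, -0, 1.523, -0.085], TCP at [0.237, 0.551, 0.405] pointing down, gripper open.
Joint ranges: [-2.96, 2.96], [-0.89, 2.26], [0.02, 2.5], [-1.34, 4.48], [0, 2.73], [-2.66, 2.66]. Speed limits (rad/s): [2.39, 2.39, 2.79, 3.14, 3.14, 3.14].

## Interface

Orientations are given as a rotation vector (axis times angle).
In Python, from plant import robot, imaging gives the robot as it stands.
- The arm moves only by the shell command python3 -m inch 'ROWS' [OPENING] [FORCE]. ROWS is JSON, a list of rows, each an object of numbers: "x", "y", "z": the shift along the tool's x, y, z in mm; "twist": the turn about the tool's y in rad. In form: [{"x": .., "y": .., "z": .., "twist": ..}, ...]. A call has 1 to 12 rows; each row shifts and turns the commanded pose from where the row before left it, along the tool's axes as they then stand; what a row does not reach is not made up. A row lasts 1/10 s, in which the tool goes at most 50 mm and 8.59 degrees, less where a joint would pass 70% of its speed; a pose out of reach is approached as far as the arm can. A call with a gripper value outside its range is refused whole. OPENING is the gripper command: -1 is shut, 1 is fully open, values between are in proportion, set as the call begins (- or left out, the last holds). The fingers move at their own pace and stop on an object; FORCE is the grip in N (left out, the last holds). Time passes only in rows, so rows that do not move let the fingers close. It gives the time, the measured TCP pose, the force and the opening at its end, in the units of the state.
- robot.read_state(): the state, without advancing time (a new reading comes with each control period).
- imaging.read_camera(name): name is "side" or "top"; returns a dict with "color" (480x640x3 uint8, red, green, blue), "depth" (480x640 float32, m along the optical axis (not along the pixel's ray), 0 where there is no reading), "fx", "fy", "cx", "cy" (pixels), "k1" (the pictures are not rectified: a ray, as slopes to the right and down, at radius r is drawn at 1 + k1 r^2 times it, then the intrinsics apply), "rvec" (rotation vector, rad) and "tvec" (3), from world to camera coordinates, as OpenCV has them. Camera axes: x right, y down, z forward; pixel columns grow to the right and rows downward; lengths in m; the calibration is good to about 2 mm. A picture is of the moment at which its call begins.
- robot.close_job(): hands the job in, once; it reports no verdict.
The state is a dict: "t": time; "q": joint angles; "dq": joint speeds; "joint_torque": joint torques, N m; "tool_pos": TCP position; "orientation": TCP orientation; "force": force on the tool from outside, world axes, zero at the start; "wrist_torque": the same for the moment, N m; "opening": finger opening in m.
Only numpy, scipy, OpenCV 4.12 (cv2) and the standard library are available. Lean on these libraries where they do the work, as an engineer would, in place of code of your own. Each camera call takes 0.05 s, during which the arm holds its last target.

## Working session

There is one attempt and no reset: what is moved stays moved. The work goes in short steps, Python scripts to look and compute and a shell command to move; the robot and the scene stay as the last step left them, time stands still between calls to the robot, and variables do not carry over. Pictures are saved under pics/ and viewed, and the job is handed in when it is done.

```bash
ls; mkdir -p pics; cat > h.py <<'E'
import numpy as np, cv2
from plant import robot, imaging
from scipy.spatial.transform import Rotation as R
def cam(name,fn=None):
    c=imaging.read_camera(name)
    if fn: cv2.imwrite('pics/'+fn,c['color'][:,:,::-1])
    np.savez('last_'+name+'.npz',**c)
    return c
def load(name): return dict(np.load('last_'+name+'.npz'))
def rays(c,u,v):
    K=np.array([[c['fx'],0,c['cx']],[0,c['fy'],c['cy']],[0,0,1.]])
    p=np.array([[[u,v]]],float)
    # r_d = r(1+k1 r^2)
    return cv2.undistortPointsIter(p,K,np.array([float(c['k1']),0,0,0]),None,None,(3,100,1e-12))[0,0]
def pz(c,u,v,z):
    "pixel -> world at height z"
    s=rays(c,u,v); Rm=R.from_rotvec(c['rvec']).as_matrix(); o=-Rm.T@c['tvec']; d=Rm.T@np.array([s[0],s[1],1])
    return o+d*(z-o[2])/d[2]
def cloud(c):
    K=np.array([[c['fx'],0,c['cx']],[0,c['fy'],c['cy']],[0,0,1.]])
    vv,uu=np.mgrid[0:480,0:640]
    p=np.stack([uu,vv],-1).reshape(-1,1,2).astype(float)
    s=cv2.undistortPointsIter(p,K,np.array([float(c['k1']),0,0,0]),None,None,(3,50,1e-10))[:,0]
    d=c['depth'].reshape(-1,1)
    P=np.hstack([s,np.ones((len(s),1))])*d
    Rm=R.from_rotvec(c['rvec']).as_matrix()
    W=(P-c['tvec'])@Rm
    W[d[:,0]==0]=np.nan
    return W.reshape(480,640,3)
def proj(c,P):
    K=np.array([[c['fx'],0,c['cx']],[0,c['fy'],c['cy']],[0,0,1.]])
    return cv2.projectPoints(np.array(P,float).reshape(-1,3),c['rvec'],c['tvec'],K,np.array([float(c['k1']),0,0,0,0]))[0][:,0]
def crop(c,u0,v0,u1,v1,s,fn):
    im=c['color'][v0:v1,u0:u1,::-1]
    cv2.imwrite('pics/'+fn,cv2.resize(im,None,fx=s,fy=s,interpolation=cv2.INTER_CUBIC))
E
python3 - <<'E'
from h import *
for n in('top','side'):
    c=cam(n,n+'0.png'); Rm=R.from_rotvec(c['rvec']).as_matrix(); print(n,-Rm.T@c['tvec'],Rm[2],c['k1'],c['fx'])
s=robot.read_state();print(s)
print(R.from_rotvec(s['orientation']).as_matrix())
E
```

```text
pics
top [0.41806424 0.12040029 0.98483972] [ 0.12789154 -0.00518974 -0.99177458] -0.036558416845451906 445.3145564725981
side [ 0.1428013  -0.80110113  0.99454579] [ 0.2687459   0.67763687 -0.6845319 ] -0.03994858093432657 611.6377745811843
{'t': 0.1, 'q': array([ 1.07858852e+00,  1.31057850e-01,  1.48914040e+00,  2.19599134e-05,
        1.52299303e+00, -8.53922739e-02]), 'dq': array([ 0.00041553, -0.00065837, -0.00096688,  0.00198812, -0.00069404,
       -0.00066424]), 'joint_torque': array([ 1.35506802e-03, -5.61342323e+01, -4.93096304e+01,  7.68519519e-02,
        2.91265600e-02, -7.84031135e-05]), 'tool_pos': array([0.23728937, 0.55086827, 0.40382517]), 'orientation': array([-1.37538807, -0.90346051,  0.90579078]), 'force': array([ 0.85381538, -0.71090902, -1.10914226]), 'wrist_torque': array([0.05514985, 0.04361232, 0.01592433]), 'opening': 0.09302516968030566}
[[ 3.95687130e-01 -7.74794489e-04 -9.18385047e-01]
 [ 9.18383996e-01 -1.39848327e-03  3.95687857e-01]
 [-1.59092290e-03 -9.99998722e-01  1.58197026e-04]]
```

View pics/top0.png

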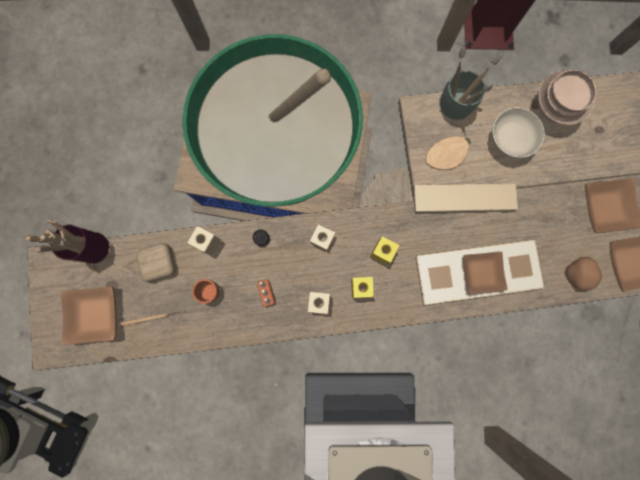

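View pics/side0.png

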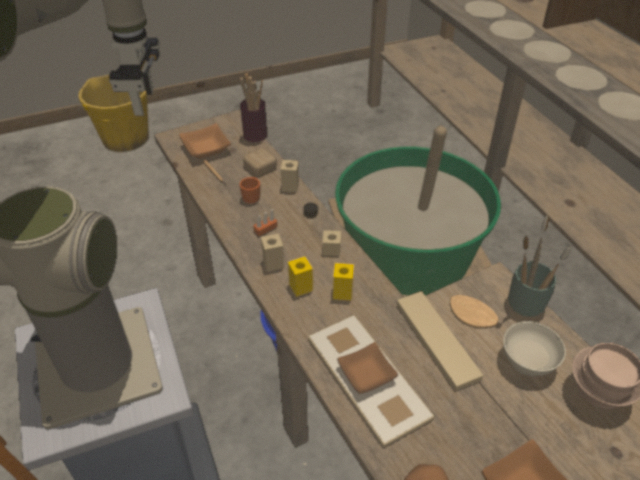

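The top view shows three buff props at (200,239), (322,237) and (319,302), and two yellow look-alikes at (386,250) and (363,288). The side view suggests that (290,175) and (272,252) are tall and (331,243) is short. I'll check this with depth and a crop.

```bash
python3 - <<'E'
from h import *
c=load('top');W=cloud(c); cs=load('side');Ws=cloud(cs)
crop(c,180,210,420,330,3.3,'a1.png')
crop(cs,220,130,380,310,3.3,'a2.png')
crop(c,400,170,560,320,4,'a3.png')
def box(n,u0,v0,u1,v1,zlo,zhi,W=W):
    P=W[v0:v1,u0:u1].reshape(-1,3);P=P[(P[:,2]>zlo)&(P[:,2]<zhi)]
    if len(P)<5: print(n,'few');return
    r=cv2.minAreaRect((P[:,:2]*1000).astype(np.float32))
    print(n,len(P),'z',np.round(np.percentile(P[:,2],[5,50,95])*1000,1),'ctr',np.round(r[0],1),'size',np.round(r[1],1),'ang',round(r[2],1))
box('table',230,260,250,275,-.1,.1)
box('A',180,220,225,260,.02,.2)
box('B',300,215,345,258,.02,.2)
box('C',300,285,340,322,.02,.2)
box('Y1',370,232,405,270,.02,.2)
box('Y2',345,272,380,305,.02,.2)
box('strip',405,175,530,222,.008,.03)
box('shelf',410,235,550,310,.008,.02)
box('dish',455,245,515,300,.03,.06)
box('cup',185,275,225,310,.03,.07)
box('cone',250,275,280,312,.012,.06)
box('tin',248,228,275,250,.012,.04)
E
```

```text
table 298 z [-2.3  0.6  3.3] ctr [485.7 303.4] size [31.5 43.1] ang 0.3
A 484 z [28.7 69.6 73.1] ctr [539.8 374.1] size [42.1 39.9] ang 61.8
B 323 z [29.4 40.7 43.5] ctr [548.3 120.8] size [40.2 40.1] ang 64.4
C 334 z [67.7 70.7 73.4] ctr [408.8 128.2] size [39.9 40. ] ang 84.3
Y1 431 z [28.9 70.3 73.3] ctr [518.5 -10.9] size [40.3 40.6] ang 62.7
Y2 373 z [39.2 70.7 73.6] ctr [440.5  37.2] size [39.9 40.5] ang 3.0
strip 2794 z [15.7 19.2 22. ] ctr [ 642. -200.] size [ 62.2 231.3] ang 1.3
shelf 4805 z [12.5 15.7 18.9] ctr [ 475.  -225.7] size [111.  270.6] ang 7.6
dish 588 z [30.6 36.  42.2] ctr [ 471.9 -226. ] size [85.4 87.7] ang 5.1
cup 227 z [32.7 47.4 50.8] ctr [431.9 367.1] size [49.5 50.1] ang 89.9
cone 320 z [18.3 23.3 49. ] ctr [428.8 243. ] size [55.9 26.2] ang 16.1
tin 221 z [15.  18.3 22.5] ctr [549.7 256.2] size [34.5 33.9] ang 45.6
```

```bash
sleep 0.1; ls pics
```

```text
a1.png
a2.png
a3.png
side0.png
top0.png
```

View pics/a1.png

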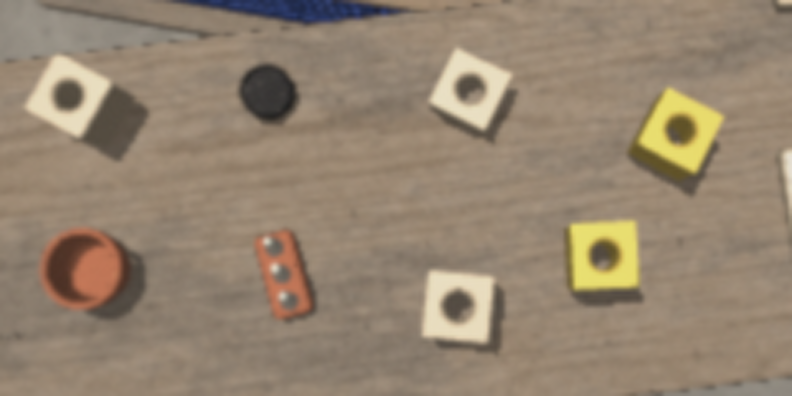

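View pics/a2.png

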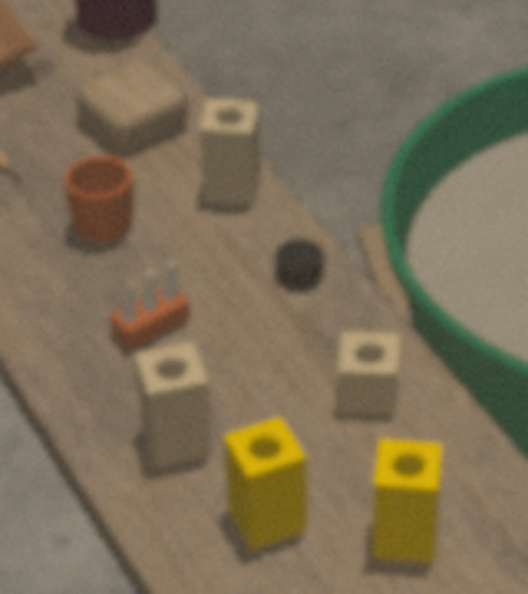

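View pics/a3.png

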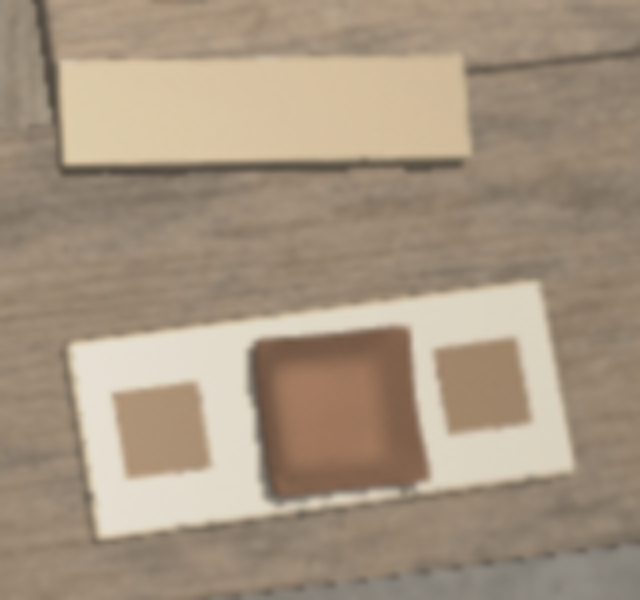

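The crops confirm it. The tall buff props are at top (200,239) and (319,302), the short one is at (322,237) with its top at 41 mm, and the yellow ones at (386,250) and (363,288) are to be left alone. Next I'll refine the measurements and check clearances.

```bash
python3 - <<'E'
from h import *
def box(W,n,u0,v0,u1,v1,zlo,zhi):
    P=W[v0:v1,u0:u1].reshape(-1,3);P=P[(P[:,2]>zlo)&(P[:,2]<zhi)]
    r=cv2.minAreaRect((P[:,:2]*1000).astype(np.float32))
    print(n,len(P),'z',round(np.median(P[:,2])*1000,1),'ctr',np.round(r[0],1),'mean',np.round(P.mean(0)[:2]*1000,1),'size',np.round(r[1],1),'ang',round(r[2],1))
c=load('top');W=cloud(c)
box(W,'A',180,220,225,260,.06,.2)
box(W,'C',300,285,340,322,.06,.2)
# squares from pixels
for n,u,v in(('L',440,277),('R',520.1,266.1)): print(n,np.round(pz(c,u,v,.014)*1000,1))
cor={'L':[(112,392),(199,381),(211,467),(124,478)],'R':[(434,349),(517,338),(530,424),(448,434)]}
# colour segmentation of squares in both cameras
for name in('top','side'):
    c=load(name);W=cloud(c);rgb=c['color'].astype(int)
    if name=='top': rs=[('L',425,262,457,293),('R',505,250,537,282)]
    else: rs=[('L',318,320,368,360),('R',370,385,420,435)]
    for n,u0,v0,u1,v1 in rs:
        s=rgb[v0:v1,u0:u1]; m=(s[...,2]<(165 if name=='top' else 150)).astype(np.uint8)
        k,l,st,ce=cv2.connectedComponentsWithStats(m); i=1+np.argmax(st[1:,4]); 
        pu,pv=ce[i]+[u0,v0]; print(name,n,st[i,4],np.round([pu,pv],1),np.round(pz(c,pu,pv,.014)*1000,1))
c=load('side');W=cloud(c)
box(W,'sA',265,155,310,200,.06,.2)
box(W,'sC',255,225,290,275,.06,.2)
box(W,'sstrip',390,285,485,395,.012,.03)
box(W,'sshelf',300,310,435,445,.008,.02)
box(W,'scup',235,172,265,207,.035,.06)
W=cloud(load('top')).reshape(-1,3)
for n,x,y in(('A',540,374),('strip',642,-200),('C',409,128)):
    d=np.hypot(W[:,0]*1000-x,W[:,1]*1000-y)
    for r0,r1 in((50,100),(100,150),(150,200)):
        q=W[(d>r0)&(d<r1)]; i=np.argmax(q[:,2]);print(n,r0,np.round(q[i]*1000))
E
```

```text
A 342 z 70.6 ctr [540.  374.3] mean [539.4 372.9] size [41.7 39.9] ang 61.6
C 324 z 70.8 ctr [408.8 128.2] mean [408.6 128.2] size [39.9 40. ] ang 84.3
L [ 463.3 -136.9   14. ]
R [ 487.1 -315.6   14. ]
top L 481 [440.2 277.1] [ 463.1 -137.3   14. ]
top R 493 [520.2 266.1] [ 487.2 -315.8   14. ]
side L 535 [342.3 339.9] [ 462.5 -135.4   14. ]
side R 678 [394.9 410.2] [ 486.8 -314.2   14. ]
sA 206 z 69.5 ctr [539.7 371.7] mean [539.5 370.1] size [48.  41.2] ang 61.3
sC 293 z 69.5 ctr [406.3 100.1] mean [408.8 122.4] size [101.8  41. ] ang 84.3
sstrip 3265 z 17.6 ctr [ 633.7 -216.2] mean [ 627.5 -214.5] size [262.2 179.9] ang 57.6
sshelf 6569 z 14.9 ctr [ 547.1 -215.2] mean [ 488. -235.] size [258.6 273.8] ang 7.2
scup 221 z 44.2 ctr [433.4 369.1] mean [432.6 366.7] size [58.  50.5] ang 72.5
A 50 [455. 363.  53.]
A 100 [432. 344.  53.]
A 150 [432. 243.  54.]
strip 50 [ 639. -120.   24.]
strip 100 [ 759. -256.   58.]
strip 150 [ 803. -187.  224.]
C 50 [436.  49.  74.]
C 100 [422.  25.  76.]
C 150 [526. -31.  76.]
```

```bash
cat >> h.py <<'E'
def plan(x,y,z,ang):
    "world mm TCP target + jaw angle deg -> shifts in present tool axes, twist after"
    s=robot.read_state();M=R.from_rotvec(s['orientation']).as_matrix()
    p=s['tool_pos']*1000; d=M.T@(np.array([x,y,z])-p)
    a=np.degrees(np.arctan2(M[1,0],M[0,0])); tw=(a-ang+90)%180-90
    print('t',round(s['t'],2),'tcp',np.round(p,1),'jaw',round(a,2),'q6',round(s['q'][5],2),'open',round(s['opening']*1000,1),'F',np.round(s['force'],1),'tilt',np.round(M[:2,1],4))
    print('shift x,y,z',np.round(d,1),'twist',round(np.radians(tw),3),'(or',round(np.radians(tw-180*np.sign(tw)),3),')')
E
python3 -c "
from h import *
plan(539.6,372.9,300,61.6)"
```

```text
t 0.1 tcp [237.3 550.9 403.8] jaw 66.69 q6 -0.09 open 93.0 F [ 0.9 -0.7 -1.1] tilt [-0.0008 -0.0014]
shift x,y,z [ -43.7  103.8 -348.1] twist 0.089 (or -3.053 )
```

```bash
python3 -m inch '[{"x":-2,"z":-15},{"x":-5,"z":-35},{"x":-5,"z":-40},{"x":-5,"z":-40},{"x":-5,"z":-40},{"x":-5,"z":-40},{"x":-5,"z":-40},{"x":-5,"z":-40,"twist":0.03},{"x":-5,"z":-35,"twist":0.03,"y":15},{"x":-2,"z":-23,"y":30,"twist":0.03},{"y":30},{"y":15}]' 1 30; python3 -c "
from h import *
plan(539.6,372.9,217,61.6)"
```

```text
t 0.1 tcp [237.3 550.9 403.8] jaw 66.69 q6 -0.09 open 93.0 F [ 0.9 -0.7 -1.1] tilt [-0.0008 -0.0014]
shift x,y,z [ -43.5  186.8 -348.1] twist 0.089 (or -3.053 )$[0]: bad value
```

```bash
python3 -m inch '[{"x":-2,"y":0,"z":-15,"twist":0},{"x":-5,"y":0,"z":-35,"twist":0},{"x":-5,"y":0,"z":-40,"twist":0},{"x":-5,"y":0,"z":-40,"twist":0},{"x":-5,"y":0,"z":-40,"twist":0},{"x":-5,"y":0,"z":-40,"twist":0},{"x":-5,"y":0,"z":-40,"twist":0},{"x":-5,"y":0,"z":-40,"twist":0},{"x":-5,"y":15,"z":-35,"twist":0},{"x":-2,"y":30,"z":-23,"twist":0},{"x":0,"y":30,"z":0,"twist":0.045},{"x":0,"y":15,"z":0,"twist":0.044}]' 1 30; python3 -c "
from h import *
plan(539.6,372.9,217,61.6)"
```

```text
t: 1.3
tool_pos: [0.5402, 0.3705, 0.3107]
orientation: [-1.405, -0.83, 0.838]
force: [0.6, -0.2, 0.2]
opening: 0.093
t 1.3 tcp [540.2 370.5 310.7] jaw 61.37 q6 -0.55 open 93.0 F [ 0.6 -0.2  0.2] tilt [-0.0041 -0.0027]
shift x,y,z [ 2.2 93.7  1.4] twist -0.004 (or 3.138 )
```

```bash
python3 -m inch '[{"x":0,"y":0,"z":0,"twist":0},{"x":0,"y":0,"z":0,"twist":0},{"x":0,"y":0,"z":0,"twist":0}]'; python3 -c "
from h import *
plan(539.6,372.9,217,61.6)
c=cam('side','b1.png');crop(c,220,80,380,220,4,'b1c.png')"
```

```text
t: 1.6
tool_pos: [0.5401, 0.373, 0.3167]
orientation: [-1.404, -0.84, 0.835]
force: [-0.3, -0.3, 0.4]
opening: 0.093
t 1.6 tcp [540.1 373.  316.7] jaw 61.66 q6 -0.55 open 93.0 F [-0.3 -0.3  0.4] tilt [0.0023 0.0012]
shift x,y,z [-0.6 99.6  0.5] twist 0.001 (or -3.141 )
```

View pics/b1c.png

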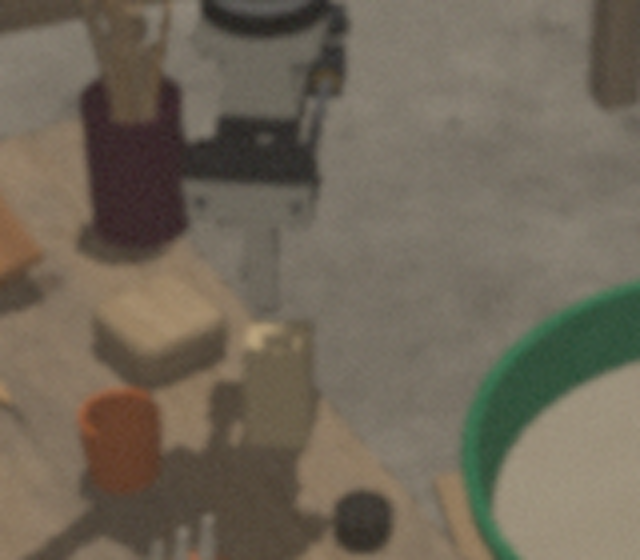

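The gripper hangs over prop A (crop (275,340)) with its fingers straddling it. I'll descend and grip.

```bash
python3 -m inch '[{"x":-0.6,"y":15,"z":0.5,"twist":0},{"x":0,"y":25,"z":0,"twist":0},{"x":0,"y":25,"z":0,"twist":0},{"x":0,"y":20,"z":0,"twist":0},{"x":0,"y":10,"z":0,"twist":0},{"x":0,"y":4.5,"z":0,"twist":0},{"x":0,"y":0,"z":0,"twist":0},{"x":0,"y":0,"z":0,"twist":0}]' && python3 -m inch '[{"x":0,"y":0,"z":0,"twist":0},{"x":0,"y":0,"z":0,"twist":0},{"x":0,"y":0,"z":0,"twist":0},{"x":0,"y":0,"z":0,"twist":0},{"x":0,"y":0,"z":0,"twist":0},{"x":0,"y":0,"z":0,"twist":0}]' -1 30; python3 -c "
from h import *
plan(539.6,372.9,217,61.6)"
```

```text
t: 2.45
tool_pos: [0.5393, 0.373, 0.2165]
orientation: [-1.404, -0.838, 0.835]
force: [-0.8, -0.1, 1.0]
opening: 0.0932
t: 3.05
tool_pos: [0.5388, 0.3727, 0.2152]
orientation: [-1.404, -0.837, 0.837]
force: [-0.6, 0.2, 0.2]
opening: 0.0496
t 3.05 tcp [538.8 372.7 215.2] jaw 61.59 q6 -0.55 open 49.6 F [-0.6  0.2  0.2] tilt [-0.0001 -0.    ]
shift x,y,z [ 0.6 -1.8 -0.6] twist -0.0 (or 3.141 )
```

```bash
python3 -m inch '[{"x":0,"y":0,"z":0,"twist":0},{"x":0,"y":0,"z":0,"twist":0},{"x":0,"y":0,"z":0,"twist":0},{"x":0,"y":0,"z":0,"twist":0},{"x":0,"y":-10,"z":0,"twist":0},{"x":0,"y":-25,"z":0,"twist":0},{"x":0,"y":-35,"z":0,"twist":0.05},{"x":0,"y":-40,"z":0,"twist":0.1},{"x":0,"y":-40,"z":0,"twist":0.1},{"x":0,"y":-25,"z":0,"twist":0.1},{"x":0,"y":-10,"z":0,"twist":0.1},{"x":0,"y":0,"z":0,"twist":0.05}]'; python3 -c "
from h import *
plan(463.1,-137.2,400,7.7)"
```

```text
t: 4.25
tool_pos: [0.5391, 0.3728, 0.4042]
orientation: [-1.523, -0.451, 0.444]
force: [-0.0, 0.3, -1.7]
opening: 0.0399
t 4.25 tcp [539.1 372.8 404.2] jaw 32.72 q6 -0.04 open 39.9 F [-0.   0.3 -1.7] tilt [0.0042 0.0023]
shift x,y,z [-339.7    2.7 -387.9] twist 0.437 (or -2.705 )
```

```bash
python3 -m inch '[{"x":-10,"y":0,"z":-11,"twist":0},{"x":-20,"y":0,"z":-23,"twist":0},{"x":-30,"y":0,"z":-34,"twist":0},{"x":-30,"y":0,"z":-34,"twist":0},{"x":-30,"y":0,"z":-34,"twist":0},{"x":-30,"y":0,"z":-34,"twist":0},{"x":-30,"y":0,"z":-34,"twist":0},{"x":-30,"y":0,"z":-34,"twist":0},{"x":-30,"y":0,"z":-35,"twist":0},{"x":-30,"y":0,"z":-35,"twist":0},{"x":-30,"y":0,"z":-35,"twist":0},{"x":-25,"y":0,"z":-29,"twist":0}]' ; python3 -m inch '[{"x":-14,"y":0,"z":-15,"twist":0},{"x":0,"y":15,"z":0,"twist":0.1},{"x":0,"y":25,"z":0,"twist":0.1},{"x":0,"y":25,"z":0,"twist":0.1},{"x":0,"y":15,"z":0,"twist":0.1},{"x":0,"y":5,"z":0,"twist":0.037},{"x":0,"y":0,"z":0,"twist":0},{"x":0,"y":0,"z":0,"twist":0},{"x":0,"y":0,"z":0,"twist":0}]' ;python3 -c "
from h import *
plan(463.1,-137.2,250,7.7)
c=cam('side','b2.png');crop(c,270,200,470,400,3,'b2c.png')
c=cam('top','b2t.png')"
```

```text
t: 5.45
tool_pos: [0.4674, -0.1184, 0.4009]
orientation: [-1.524, -0.45, 0.45]
force: [0.8, 1.1, -2.1]
opening: 0.0396
t: 6.35
tool_pos: [0.4651, -0.1366, 0.3163]
orientation: [-1.569, -0.11, 0.108]
force: [0.4, -0.5, -1.8]
opening: 0.0398
t 6.35 tcp [ 465.1 -136.6  316.3] jaw 7.97 q6 -0.53 open 39.8 F [ 0.4 -0.5 -1.8] tilt [ 0.0013 -0.0006]
shift x,y,z [-2.1 66.3 -0.3] twist 0.005 (or -3.137 )
```

View pics/b2c.png

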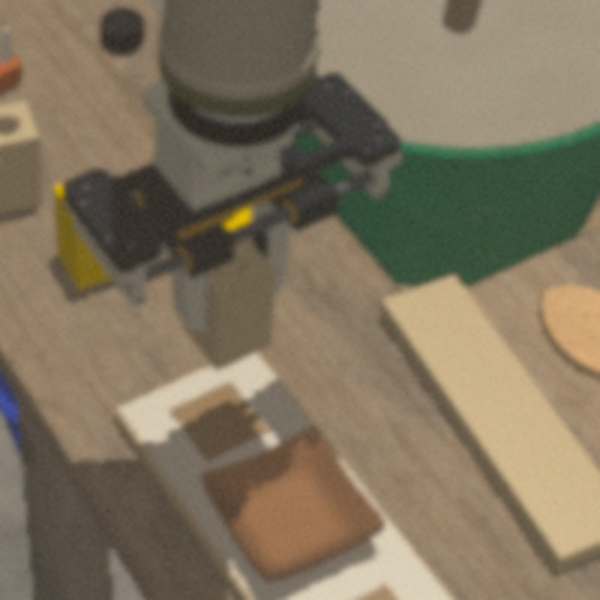

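View pics/b2t.png

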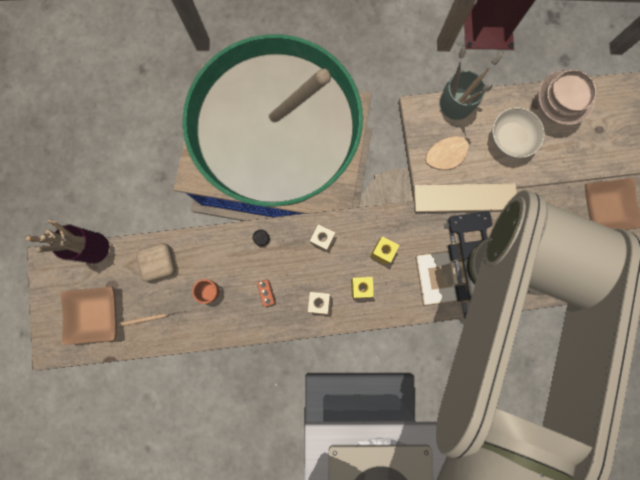

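```bash
python3 -m inch '[{"x":-2,"y":15,"z":-0.3,"twist":0.005},{"x":0,"y":25,"z":0,"twist":0},{"x":0,"y":22,"z":0,"twist":0},{"x":0,"y":12,"z":0,"twist":0},{"x":0,"y":6,"z":0,"twist":0},{"x":0,"y":3,"z":0,"twist":0},{"x":0,"y":0,"z":0,"twist":0},{"x":0,"y":0,"z":0,"twist":0}]';python3 -c "
from h import *
plan(463.1,-137.2,230,7.7)
c=cam('side','b3.png');crop(c,290,220,450,380,4,'b3c.png')"
```

```text
t: 7.25
tool_pos: [0.4634, -0.1372, 0.2332]
orientation: [-1.569, -0.106, 0.103]
force: [0.0, 0.7, -2.2]
opening: 0.0399
t 7.25 tcp [ 463.4 -137.2  233.2] jaw 7.62 q6 -0.53 open 39.9 F [ 0.   0.7 -2.2] tilt [ 0.0015 -0.0006]
shift x,y,z [-0.3  3.2  0.1] twist -0.001 (or 3.14 )
```

View pics/b3c.png

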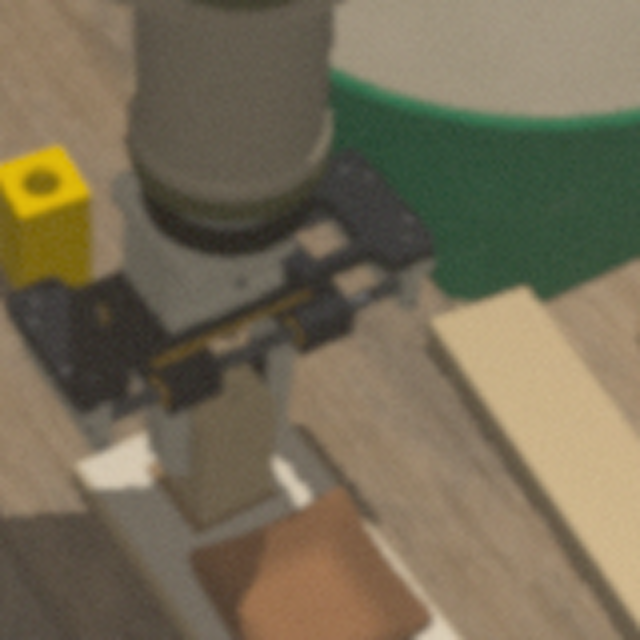

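```bash
python3 -m inch '[{"x":0,"y":1.5,"z":0,"twist":0},{"x":0,"y":1,"z":0,"twist":0},{"x":0,"y":0,"z":0,"twist":0},{"x":0,"y":0,"z":0,"twist":0}]';python3 -m inch '[{"x":0,"y":1,"z":0,"twist":0},{"x":0,"y":0,"z":0,"twist":0},{"x":0,"y":0,"z":0,"twist":0}]'
```

```text
t: 7.7
tool_pos: [0.4629, -0.137, 0.2298]
orientation: [-1.568, -0.104, 0.104]
force: [0.6, 0.0, -2.6]
opening: 0.0397
t: 8.0
tool_pos: [0.463, -0.1371, 0.2292]
orientation: [-1.568, -0.105, 0.104]
force: [-2.4, 1.1, 5.3]
opening: 0.0396
```

Contact at 229.2 (+7 N change), so I'll release slowly and lift.

```bash
python3 -m inch '[{"x":0,"y":0,"z":0,"twist":0},{"x":0,"y":0,"z":0,"twist":0},{"x":0,"y":0,"z":0,"twist":0},{"x":0,"y":0,"z":0,"twist":0},{"x":0,"y":0,"z":0,"twist":0},{"x":0,"y":0,"z":0,"twist":0}]' 0.4; python3 -m inch '[{"x":0,"y":-10,"z":0,"twist":0},{"x":0,"y":-25,"z":0,"twist":0},{"x":0,"y":-40,"z":0,"twist":0},{"x":0,"y":-40,"z":0,"twist":0},{"x":0,"y":-35,"z":0,"twist":0},{"x":0,"y":-15,"z":0,"twist":0}]' 1; python3 -c "
from h import *
plan(408.8,128.2,400,-5.7)
c=cam('side','b4.png');crop(c,270,200,470,400,3,'b4c.png')"
```

```text
t: 8.6
tool_pos: [0.4629, -0.1371, 0.2287]
orientation: [-1.568, -0.104, 0.104]
force: [0.1, 0.7, -0.1]
opening: 0.0651
t: 9.2
tool_pos: [0.4635, -0.1373, 0.3987]
orientation: [-1.571, -0.109, 0.1]
force: [-0.1, 0.5, 0.7]
opening: 0.0931
t 9.2 tcp [ 463.5 -137.3  398.7] jaw 7.62 q6 -0.53 open 93.1 F [-0.1  0.5  0.7] tilt [ 0.0061 -0.0025]
shift x,y,z [-19.   -2.3 270.4] twist 0.233 (or -2.909 )
```

View pics/b4c.png

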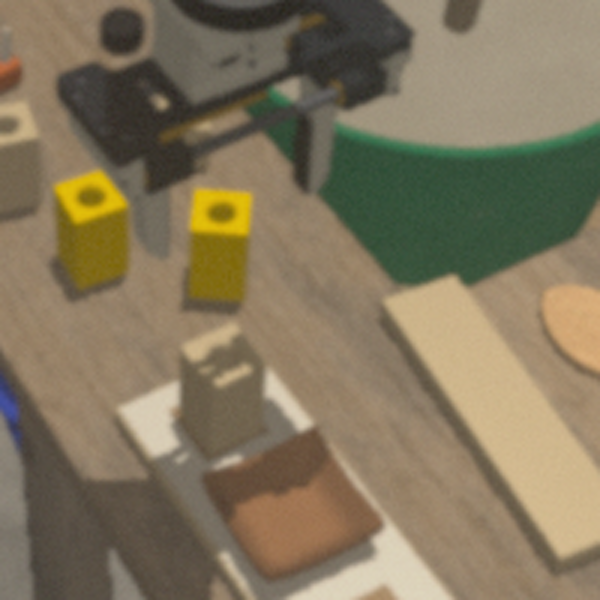

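The prop stands on the left square (crop (222,385)). Now for prop C.

```bash
python3 -m inch '[{"x":-1,"y":0,"z":15,"twist":0},{"x":-2,"y":0,"z":30,"twist":0},{"x":-3,"y":0,"z":40,"twist":0},{"x":-3,"y":0,"z":40,"twist":0},{"x":-3,"y":0,"z":40,"twist":0},{"x":-3,"y":0,"z":40,"twist":0},{"x":-3,"y":0,"z":40,"twist":0},{"x":-1,"y":0,"z":25,"twist":0},{"x":0,"y":15,"z":0,"twist":0.08},{"x":0,"y":25,"z":0,"twist":0.08},{"x":0,"y":25,"z":0,"twist":0.073},{"x":0,"y":15,"z":0,"twist":0}]'; python3 -m inch '[{"x":0,"y":0,"z":0,"twist":0},{"x":0,"y":0,"z":0,"twist":0},{"x":0,"y":0,"z":0,"twist":0}]';  python3 -c "
from h import *
plan(408.8,128.2,217,-5.7)
c=cam('top','b5.png');crop(c,280,160,560,340,2.8,'b5c.png')
W=cloud(c)
P=W[255:300,415:475].reshape(-1,3);P=P[(P[:,2]>.075)&(P[:,2]<.1)]
print(len(P),np.median(P[:,2]),cv2.minAreaRect((P[:,:2]*1000).astype(np.float32)))"
```

```text
t: 10.45
tool_pos: [0.406, 0.1285, 0.309]
orientation: [-1.571, 0.085, -0.075]
force: [0.1, 0.3, -0.4]
opening: 0.0928
t: 10.75
tool_pos: [0.4082, 0.1283, 0.3141]
orientation: [-1.569, 0.078, -0.079]
force: [-0.3, 0.1, 0.4]
opening: 0.0929
t 10.75 tcp [408.2 128.3 314.1] jaw -5.71 q6 0.28 open 92.9 F [-0.3  0.1  0.4] tilt [0.0003 0.0001]
shift x,y,z [ 0.5 97.1 -0. ] twist -0.0 (or 3.141 )
365 0.0848732655643154 ((463.3230285644531, -138.12155151367188), (40.14979553222656, 41.38996124267578), 7.161872386932373)
```

View pics/b5c.png

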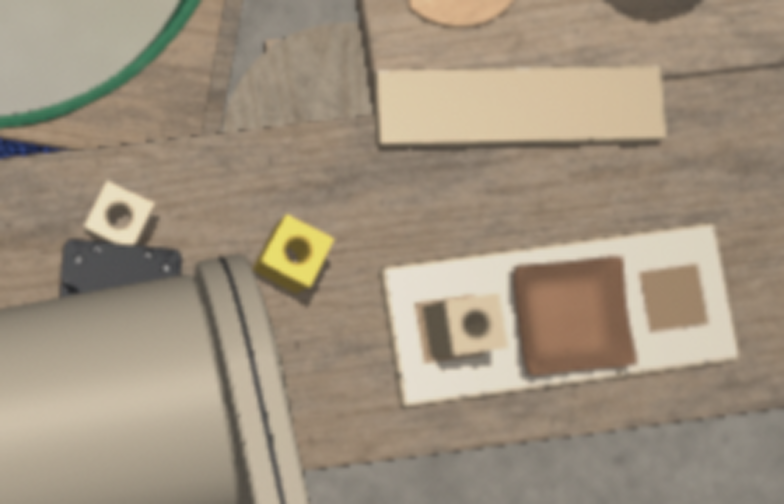

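Prop 1 is within 1 mm of the square's centre (top pic (450,277), 85 mm high). Now down onto prop C.

```bash
python3 -m inch '[{"x":0.5,"y":15,"z":0,"twist":0},{"x":0,"y":25,"z":0,"twist":0},{"x":0,"y":25,"z":0,"twist":0},{"x":0,"y":20,"z":0,"twist":0},{"x":0,"y":9,"z":0,"twist":0},{"x":0,"y":3,"z":0,"twist":0},{"x":0,"y":0,"z":0,"twist":0}]' && python3 -m inch '[{"x":0,"y":0,"z":0,"twist":0},{"x":0,"y":0,"z":0,"twist":0},{"x":0,"y":0,"z":0,"twist":0},{"x":0,"y":0,"z":0,"twist":0},{"x":0,"y":0,"z":0,"twist":0},{"x":0,"y":0,"z":0,"twist":0},{"x":0,"y":0,"z":0,"twist":0},{"x":0,"y":0,"z":0,"twist":0},{"x":0,"y":0,"z":0,"twist":0},{"x":0,"y":0,"z":0,"twist":0}]' -1 30 && python3 -m inch '[{"x":0,"y":-10,"z":0,"twist":0},{"x":0,"y":-25,"z":0,"twist":0},{"x":0,"y":-40,"z":0,"twist":0},{"x":0,"y":-40,"z":0,"twist":0},{"x":0,"y":-40,"z":0,"twist":0},{"x":0,"y":-25,"z":0,"twist":0},{"x":0,"y":-10,"z":0,"twist":0},{"x":0,"y":0,"z":0,"twist":0}]'; python3 -c "
from h import *
plan(487.2,-315.8,400,7.7)"
```

```text
t: 11.5
tool_pos: [0.4091, 0.1281, 0.2174]
orientation: [-1.569, 0.078, -0.079]
force: [0.4, -0.5, 0.5]
opening: 0.0928
t: 12.5
tool_pos: [0.4087, 0.128, 0.2167]
orientation: [-1.569, 0.079, -0.078]
force: [-0.2, 0.6, 0.9]
opening: 0.0401
t: 13.3
tool_pos: [0.409, 0.1281, 0.4082]
orientation: [-1.569, 0.076, -0.081]
force: [0.6, 0.1, -2.4]
opening: 0.0397
t 13.3 tcp [409.  128.1 408.2] jaw -5.73 q6 0.28 open 39.7 F [ 0.6  0.1 -2.4] tilt [0.0027 0.0005]
shift x,y,z [ 122.1    8.2 -433.8] twist -0.234 (or 2.907 )
```

```bash
python3 -m inch '[{"x":4,"y":0,"z":-15,"twist":0},{"x":8,"y":0,"z":-30,"twist":0},{"x":11,"y":0,"z":-40,"twist":0},{"x":11,"y":0,"z":-40,"twist":0},{"x":11,"y":0,"z":-40,"twist":0},{"x":11,"y":0,"z":-40,"twist":0},{"x":11,"y":0,"z":-40,"twist":0},{"x":11,"y":0,"z":-40,"twist":0},{"x":11,"y":0,"z":-40,"twist":0},{"x":11,"y":0,"z":-40,"twist":0},{"x":11,"y":0,"z":-40,"twist":0},{"x":11,"y":0,"z":-29,"twist":0}]' ; python3 -m inch '[{"x":0,"y":0,"z":0,"twist":-0.08},{"x":0,"y":15,"z":0,"twist":-0.08},{"x":0,"y":30,"z":0,"twist":-0.074},{"x":0,"y":30,"z":0,"twist":0},{"x":0,"y":15,"z":0,"twist":0},{"x":0,"y":0,"z":0,"twist":0},{"x":0,"y":0,"z":0,"twist":0}]' ;python3 -c "
from h import *
plan(487.2,-315.8,231,7.7)"
```

```text
t: 14.5
tool_pos: [0.4861, -0.3182, 0.4035]
orientation: [-1.567, 0.083, -0.077]
force: [-0.4, 0.7, -0.9]
opening: 0.0395
t: 15.2
tool_pos: [0.4868, -0.3159, 0.3166]
orientation: [-1.568, -0.105, 0.106]
force: [0.9, 0.0, -2.0]
opening: 0.0404
t 15.2 tcp [ 486.8 -315.9  316.6] jaw 7.67 q6 -0.8 open 40.4 F [ 0.9  0.  -2. ] tilt [-0.0008  0.0006]
shift x,y,z [ 0.5 85.6  0. ] twist -0.001 (or 3.141 )
```

```bash
python3 -m inch '[{"x":0.4,"y":15,"z":0,"twist":0},{"x":0,"y":25,"z":0,"twist":0},{"x":0,"y":22,"z":0,"twist":0},{"x":0,"y":12,"z":0,"twist":0},{"x":0,"y":7,"z":0,"twist":0},{"x":0,"y":3,"z":0,"twist":0},{"x":0,"y":0,"z":0,"twist":0},{"x":0,"y":0,"z":0,"twist":0}]';python3 -m inch '[{"x":0,"y":1,"z":0,"twist":0},{"x":0,"y":0,"z":0,"twist":0},{"x":0,"y":0,"z":0,"twist":0}]'
```

```text
t: 16.0
tool_pos: [0.4877, -0.3163, 0.2339]
orientation: [-1.569, -0.106, 0.104]
force: [0.2, 0.3, -1.5]
opening: 0.0403
t: 16.3
tool_pos: [0.4873, -0.316, 0.2321]
orientation: [-1.569, -0.105, 0.105]
force: [-0.8, 0.3, -1.5]
opening: 0.0398
```

```bash
python3 -m inch '[{"x":0,"y":1,"z":0,"twist":0},{"x":0,"y":0,"z":0,"twist":0},{"x":0,"y":0,"z":0,"twist":0}]';python3 -m inch '[{"x":0,"y":0.6,"z":0,"twist":0},{"x":0,"y":0,"z":0,"twist":0},{"x":0,"y":0,"z":0,"twist":0}]'
```

```text
t: 16.6
tool_pos: [0.4872, -0.316, 0.2307]
orientation: [-1.568, -0.105, 0.105]
force: [-0.3, -0.2, -1.7]
opening: 0.0398
t: 16.9
tool_pos: [0.4873, -0.316, 0.2308]
orientation: [-1.568, -0.105, 0.105]
force: [-2.6, 2.2, 5.7]
opening: 0.0397
```

```bash
python3 -m inch '[{"x":0,"y":0,"z":0,"twist":0},{"x":0,"y":0,"z":0,"twist":0},{"x":0,"y":0,"z":0,"twist":0},{"x":0,"y":0,"z":0,"twist":0},{"x":0,"y":0,"z":0,"twist":0},{"x":0,"y":0,"z":0,"twist":0}]' 0.4; python3 -m inch '[{"x":0,"y":-10,"z":0,"twist":0},{"x":0,"y":-25,"z":0,"twist":0},{"x":0,"y":-40,"z":0,"twist":0},{"x":0,"y":-40,"z":0,"twist":0},{"x":0,"y":-35,"z":0,"twist":0},{"x":0,"y":-15,"z":0,"twist":0}]' 1; python3 - <<'E'
from h import *
c=dict(np.load('last_top.npz')) # from before, strip unobstructed at t=10.7
W=cloud(c)
P=W[175:222,405:530].reshape(-1,3);P=P[(P[:,2]>.013)&(P[:,2]<.03)]
print(cv2.minAreaRect((P[:,:2]*1000).astype(np.float32)),np.median(P[:,:],0))
c=cam('side','b6.png');crop(c,270,200,510,450,2.4,'b6c.png')
crop(load('top'),400,170,530,230,6,'b6t.png')
E
```

```text
t: 17.5
tool_pos: [0.4872, -0.3159, 0.2301]
orientation: [-1.568, -0.105, 0.105]
force: [0.1, 0.1, 0.2]
opening: 0.0654
t: 18.1
tool_pos: [0.4878, -0.3164, 0.4006]
orientation: [-1.573, -0.109, 0.101]
force: [1.2, -0.3, 0.5]
opening: 0.0929
((641.5082397460938, -199.82662963867188), (61.74114990234375, 232.1375732421875), 1.635920763015747) [ 0.64086581 -0.19847811  0.01924146]
```

View pics/b6c.png

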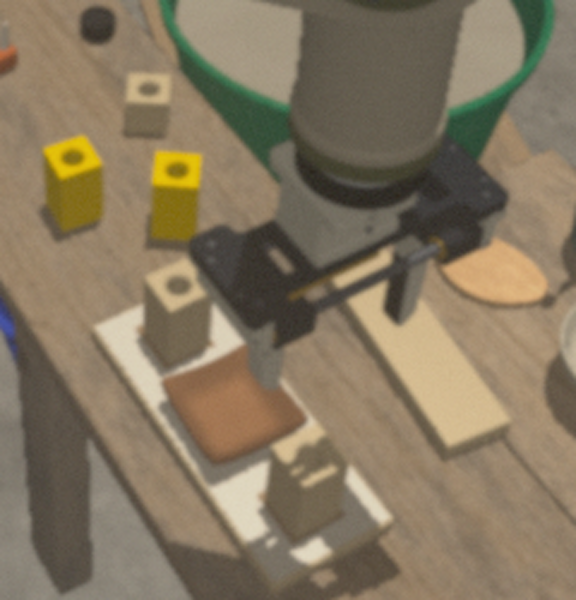

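View pics/b6t.png

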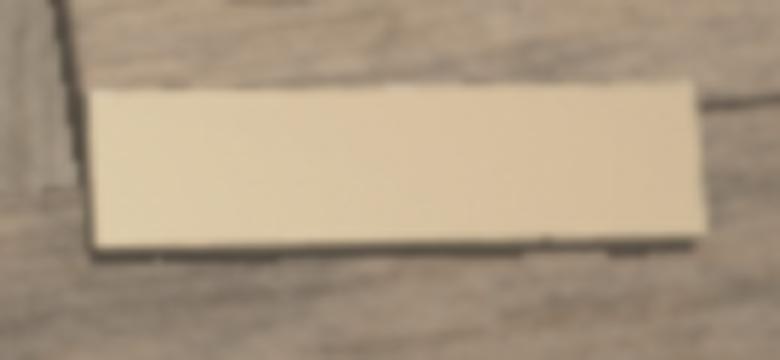

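Both props stand on their squares: crop (180,310) left and (307,485) right. I read the strip's corners at (90,90), (695,83), (707,235) and (95,247) in the ×6 crop.

```bash
python3 - <<'E'
from h import *
c=load('top')
Q=np.array([pz(c,400+(u+.5)/6-.5,170+(v+.5)/6-.5,.018)[:2]*1000 for u,v in((90,90),(695,83),(707,235),(95,247))])
print(np.round(Q,1),Q.mean(0)); l=Q[0]+Q[3]-Q[1]-Q[2]; print(np.hypot(*l)/2,np.degrees(np.arctan2(-l[0],l[1])))
plan(641.6,-199.8,300,1.6)
E
```

```text
[[ 668.9  -85.5]
 [ 672.9 -313.6]
 [ 614.9 -314.8]
 [ 609.5  -85.8]] [ 641.53962682 -199.96114112]
228.62385461884193 1.1674472457322433
t 18.15 tcp [ 488.  -316.5  401.4] jaw 7.68 q6 -0.8 open 92.9 F [ 0.4 -0.4  1.8] tilt [ 0.0064 -0.005 ]
shift x,y,z [167.3 101.8  95.7] twist 0.106 (or -3.035 )
```

```bash
python3 -m inch '[{"x":15,"y":0,"z":9,"twist":0},{"x":30,"y":0,"z":17,"twist":0},{"x":35,"y":0,"z":20,"twist":0},{"x":35,"y":0,"z":20,"twist":0},{"x":30,"y":0,"z":17,"twist":0},{"x":22,"y":0,"z":12.7,"twist":0.05},{"x":0,"y":15,"z":0,"twist":0.055},{"x":0,"y":25,"z":0,"twist":0},{"x":0,"y":30,"z":0,"twist":0},{"x":0,"y":20,"z":0,"twist":0},{"x":0,"y":10,"z":0,"twist":0},{"x":0,"y":0,"z":0,"twist":0}]'; python3 -m inch '[{"x":0,"y":0,"z":0,"twist":0},{"x":0,"y":0,"z":0,"twist":0}]'; python3 - <<'E'
from h import *
plan(641.6,-199.8,189,1.5)
c=cam('side','b7.png');crop(c,310,170,550,410,2.5,'b7c.png')
E
```

```text
t: 19.35
tool_pos: [0.639, -0.1977, 0.291]
orientation: [-1.568, -0.018, 0.028]
force: [-0.4, -0.1, 0.0]
opening: 0.0932
t: 19.55
tool_pos: [0.6405, -0.1989, 0.2967]
orientation: [-1.572, -0.024, 0.021]
force: [-0.2, -0.3, 1.6]
opening: 0.0932
t 19.55 tcp [ 640.5 -198.9  296.7] jaw 1.66 q6 -0.41 open 93.2 F [-0.2 -0.3  1.6] tilt [ 0.0022 -0.0008]
shift x,y,z [  0.8 107.7  -0.9] twist 0.003 (or -3.139 )
```

View pics/b7c.png

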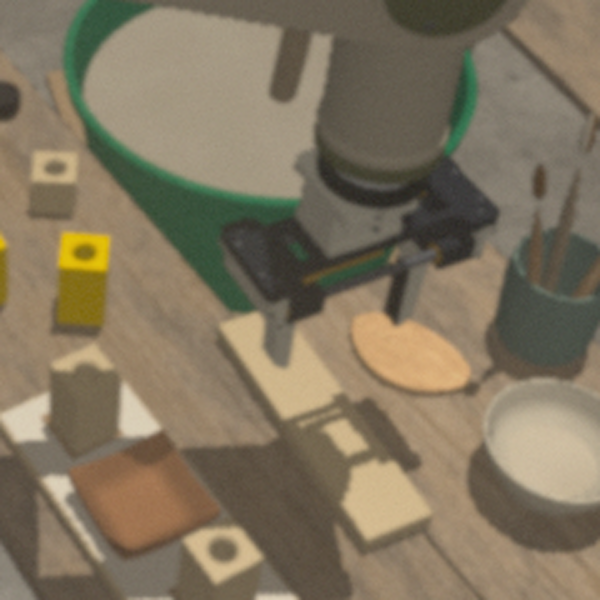

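```bash
python3 - <<'E'
from h import *
W=cloud(dict(np.load('last_side.npz'))) 
import cv2
im=cv2.imread('pics/b5.png')
c=load('top');W=cloud(c).reshape(-1,3)
m=(abs(W[:,0]-.695)<.017)&(abs(W[:,1]+.2)<.06)
q=W[m]; 
for y0 in range(-260,-140,15):
    k=q[abs(q[:,1]*1000-y0)<7.5]; print(y0,len(k),np.round(np.percentile(k[:,2],[50,98])*1000,1) if len(k) else '')
E
python3 -m inch '[{"x":0.8,"y":20,"z":-0.9,"twist":0.003},{"x":0,"y":25,"z":0,"twist":0},{"x":0,"y":20,"z":0,"twist":0},{"x":0,"y":15,"z":0,"twist":0},{"x":0,"y":8,"z":0,"twist":0},{"x":0,"y":5,"z":0,"twist":0},{"x":0,"y":0,"z":0,"twist":0},{"x":0,"y":0,"z":0,"twist":0}]' 0.63;  python3 - <<'E'
from h import *
plan(641.6,-199.8,189,1.5)
c=cam('side','b8.png');crop(c,350,230,510,390,4,'b8c.png')
E
```

```text
-260 48 [1.2 4.8]
-245 95 [1.6 4.9]
-230 90 [1.2 5. ]
-215 96 [1.4 5.7]
-200 91 [1.4 5.1]
-185 91 [1.  4.8]
-170 96 [1.6 8. ]
-155 99 [ 1.1 11.1]
t: 20.4
tool_pos: [0.6412, -0.1999, 0.2033]
orientation: [-1.571, -0.022, 0.019]
force: [-0.0, 0.2, 0.5]
opening: 0.0758
t 20.4 tcp [ 641.2 -199.9  203.3] jaw 1.49 q6 -0.4 open 75.8 F [-0.   0.2  0.5] tilt [ 0.0014 -0.0006]
shift x,y,z [ 0.4 14.3  0.1] twist -0.0 (or 3.141 )
```

View pics/b8c.png

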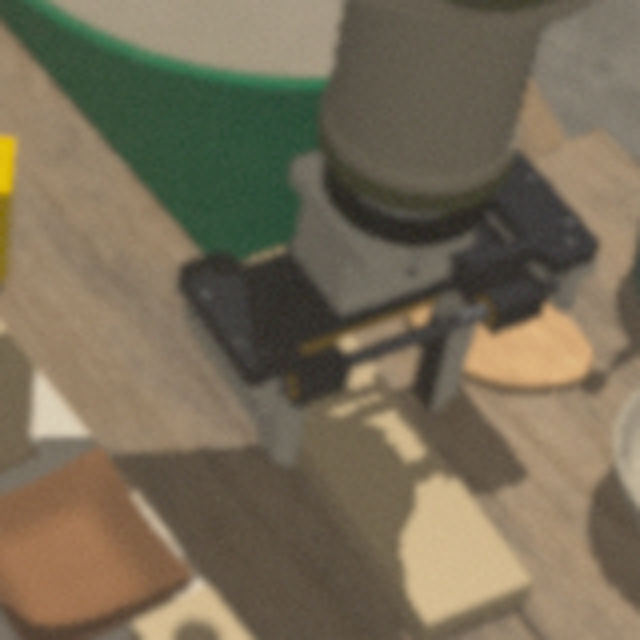

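Fingers sit on either side of the strip, clear of the plate. I'll go down 14 mm and grip.

```bash
python3 -m inch '[{"x":0.3,"y":7,"z":0,"twist":0},{"x":0,"y":5,"z":0,"twist":0},{"x":0,"y":1.5,"z":0,"twist":0},{"x":0,"y":0,"z":0,"twist":0},{"x":0,"y":0,"z":0,"twist":0}]'; python3 -m inch '[{"x":0,"y":0,"z":0,"twist":0},{"x":0,"y":0,"z":0,"twist":0},{"x":0,"y":0,"z":0,"twist":0},{"x":0,"y":0,"z":0,"twist":0},{"x":0,"y":0,"z":0,"twist":0},{"x":0,"y":0,"z":0,"twist":0}]' -1 45; python3 -c "
from h import *
plan(641.6,-199.8,189,1.5)"
```

```text
t: 20.95
tool_pos: [0.641, -0.1997, 0.1886]
orientation: [-1.571, -0.02, 0.021]
force: [-0.0, 0.7, -0.2]
opening: 0.0758
t: 21.55
tool_pos: [0.6411, -0.1997, 0.1889]
orientation: [-1.571, -0.021, 0.02]
force: [-0.2, 0.3, 1.3]
opening: 0.0596
t 21.55 tcp [ 641.1 -199.7  188.9] jaw 1.49 q6 -0.4 open 59.6 F [-0.2  0.3  1.3] tilt [ 0.0003 -0.0001]
shift x,y,z [ 0.5 -0.1 -0.1] twist -0.0 (or 3.141 )
```

Gripped at 59.6 mm. I'll lift gently by 150.

```bash
python3 -m inch '[{"x":0,"y":0,"z":0,"twist":0},{"x":0,"y":-5,"z":0,"twist":0},{"x":0,"y":-12,"z":0,"twist":0},{"x":0,"y":-20,"z":0,"twist":0},{"x":0,"y":-25,"z":0,"twist":0},{"x":0,"y":-25,"z":0,"twist":0},{"x":0,"y":-25,"z":0,"twist":0},{"x":0,"y":-20,"z":0,"twist":0},{"x":0,"y":-12,"z":0,"twist":0},{"x":0,"y":-6,"z":0,"twist":0},{"x":0,"y":0,"z":0,"twist":0}]'; python3 -c "
from h import *
plan(475.2,-226.6,320,7.7)
c=cam('side','b9.png');crop(c,290,150,550,410,2.3,'b9c.png')"
```

```text
t: 22.65
tool_pos: [0.6411, -0.1997, 0.3393]
orientation: [-1.571, -0.021, 0.02]
force: [-0.1, 0.0, -3.8]
opening: 0.0593
t 22.65 tcp [ 641.1 -199.7  339.3] jaw 1.49 q6 -0.4 open 59.3 F [-0.1  0.  -3.8] tilt [ 0.0009 -0.0004]
shift x,y,z [-166.6   19.2  -22.6] twist -0.108 (or 3.033 )
```

View pics/b9c.png

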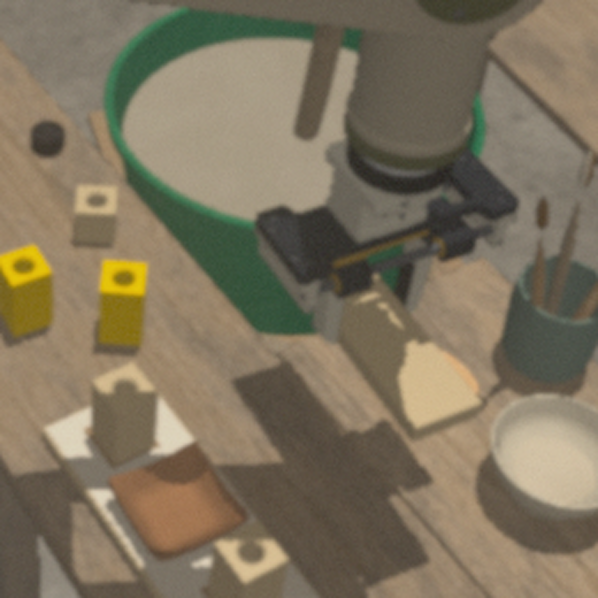

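The strip is held level. I'll carry it over the props.

```bash
python3 -m inch '[{"x":-8,"y":0,"z":-1,"twist":0},{"x":-18,"y":0,"z":-2.5,"twist":0},{"x":-25,"y":0,"z":-3.5,"twist":0},{"x":-28,"y":0,"z":-4,"twist":0},{"x":-28,"y":0,"z":-4,"twist":0},{"x":-25,"y":0,"z":-3.5,"twist":0},{"x":-20,"y":0,"z":-2.5,"twist":0},{"x":-10,"y":0,"z":-1.2,"twist":0},{"x":-4.6,"y":0,"z":-0.4,"twist":-0.03},{"x":0,"y":0,"z":0,"twist":-0.04},{"x":0,"y":5,"z":0,"twist":-0.038},{"x":0,"y":10,"z":0,"twist":0}]'; python3 -m inch '[{"x":0,"y":0,"z":0,"twist":0},{"x":0,"y":0,"z":0,"twist":0},{"x":0,"y":0,"z":0,"twist":0}]'; python3 - <<'E'
from h import *
plan(475.2,-226.6,273,7.7)
c=cam('side','c1.png');crop(c,290,190,490,440,2.4,'c1c.png')
c=cam('top','c1t.png');crop(c,400,170,560,320,4,'c1tc.png')
E
```

```text
t: 23.9
tool_pos: [0.4753, -0.2267, 0.3236]
orientation: [-1.569, -0.106, 0.105]
force: [0.4, 0.7, -2.6]
opening: 0.0595
t: 24.2
tool_pos: [0.4752, -0.2266, 0.3236]
orientation: [-1.568, -0.105, 0.105]
force: [-0.3, 0.2, -3.8]
opening: 0.0599
t 24.2 tcp [ 475.2 -226.6  323.6] jaw 7.66 q6 -0.68 open 59.9 F [-0.3  0.2 -3.8] tilt [-0.0001  0.0001]
shift x,y,z [ 0.  50.6 -0. ] twist -0.001 (or 3.141 )
```

View pics/c1c.png

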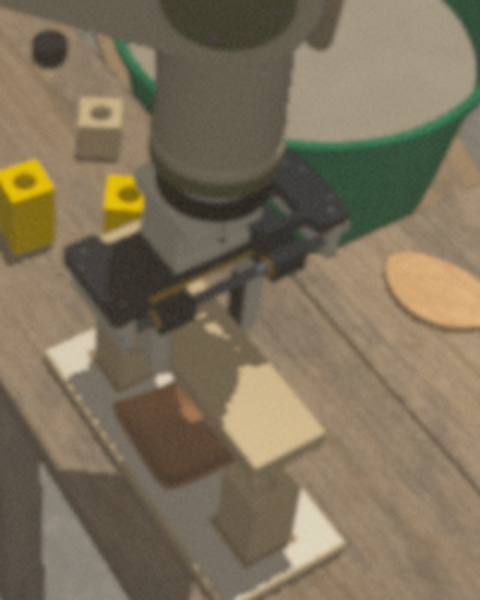

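View pics/c1tc.png

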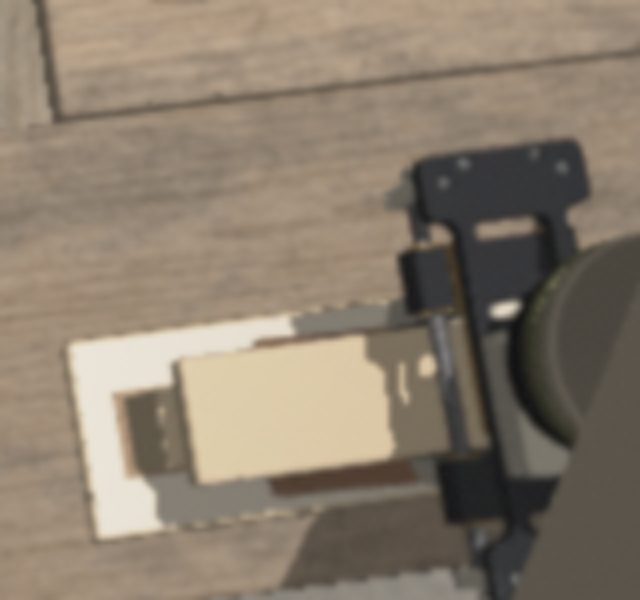

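```bash
python3 - <<'E'
from h import *
c=load('top')
Q=[pz(c,400+(u+.5)/4-.5,170+(v+.5)/4-.5,.1526)[:2]*1000 for u,v in((178,362),(197,483))]
th=np.radians(7.7);y=np.array([-np.sin(th),np.cos(th)])
print(np.round(Q,1),'implied centre',(Q[0]+Q[1])/2-115*y)
W=cloud(c);P=W[250:295,440:500].reshape(-1,3);P=P[(P[:,2]>.14)&(P[:,2]<.16)]
A=np.c_[P[:,:2]-P[:,:2].mean(0),np.ones(len(P))];print('plane',np.linalg.lstsq(A,P[:,2],rcond=None)[0])
E
python3 -m inch '[{"x":0,"y":8,"z":0,"twist":0},{"x":0,"y":14,"z":0,"twist":0},{"x":0,"y":14,"z":0,"twist":0},{"x":0,"y":7,"z":0,"twist":0},{"x":0,"y":3.5,"z":0,"twist":0},{"x":0,"y":1.5,"z":0,"twist":0},{"x":0,"y":0,"z":0,"twist":0},{"x":0,"y":0,"z":0,"twist":0}]'
```

```text
[[ 488.5 -109. ]
 [ 431.9 -116.1]] implied centre [ 475.62463841 -226.5118883 ]
plane [-0.00182593 -0.01356053  0.15384123]
t: 25.1
tool_pos: [0.4753, -0.2267, 0.2762]
orientation: [-1.569, -0.106, 0.105]
force: [-0.1, 0.2, -3.4]
opening: 0.0592
```

```bash
python3 -m inch '[{"x":0,"y":1.5,"z":0,"twist":0},{"x":0,"y":0.5,"z":0,"twist":0},{"x":0,"y":0,"z":0,"twist":0},{"x":0,"y":0,"z":0,"twist":0}]';python3 -m inch '[{"x":0,"y":1,"z":0,"twist":0},{"x":0,"y":0,"z":0,"twist":0},{"x":0,"y":0,"z":0,"twist":0}]'
```

```text
t: 25.5
tool_pos: [0.4751, -0.2266, 0.2737]
orientation: [-1.568, -0.105, 0.105]
force: [-0.0, 0.5, -4.0]
opening: 0.0597
t: 25.8
tool_pos: [0.4752, -0.2267, 0.2728]
orientation: [-1.569, -0.106, 0.105]
force: [-0.1, -0.4, -2.1]
opening: 0.0592
```

```bash
python3 -m inch '[{"x":0,"y":0.7,"z":0,"twist":0},{"x":0,"y":0,"z":0,"twist":0},{"x":0,"y":0,"z":0,"twist":0}]';python3 - <<'E'
from h import *
c=cam('side','c2.png');crop(c,290,190,490,440,2.4,'c2c.png')
E
```

```text
t: 26.1
tool_pos: [0.4752, -0.2267, 0.2728]
orientation: [-1.569, -0.106, 0.105]
force: [-2.5, 1.7, 4.8]
opening: 0.0597
```

View pics/c2c.png

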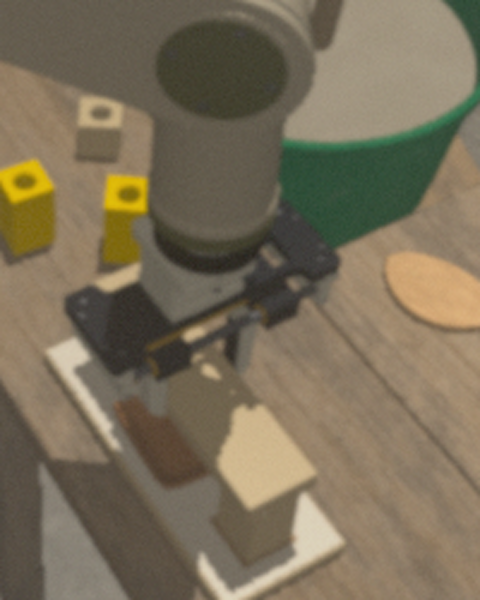

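The strip rests on both props. Releasing.

```bash
python3 -m inch '[{"x":0,"y":0,"z":0,"twist":0},{"x":0,"y":0,"z":0,"twist":0},{"x":0,"y":0,"z":0,"twist":0},{"x":0,"y":0,"z":0,"twist":0}]' 0.63; python3 -m inch '[{"x":0,"y":-5,"z":0,"twist":0},{"x":0,"y":-15,"z":0,"twist":0},{"x":0,"y":-30,"z":0,"twist":0},{"x":0,"y":-35,"z":0,"twist":0},{"x":0,"y":-30,"z":0,"twist":0},{"x":0,"y":-10,"z":0,"twist":0}]'; python3 -c "
from h import *
plan(432.1,367.2,400,7.7)"
```

```text
t: 26.55
tool_pos: [0.4751, -0.2266, 0.2719]
orientation: [-1.568, -0.105, 0.105]
force: [0.2, -0.5, 0.5]
opening: 0.0756
t: 27.15
tool_pos: [0.4758, -0.227, 0.4025]
orientation: [-1.572, -0.11, 0.101]
force: [0.8, -0.7, 0.4]
opening: 0.0759
t 27.15 tcp [ 475.8 -227.   402.5] jaw 7.68 q6 -0.68 open 75.9 F [ 0.8 -0.7  0.4] tilt [ 0.0063 -0.0038]
shift x,y,z [ 36.1  -0.  594.7] twist -0.0 (or 3.141 )
```

```bash
python3 -m inch '[{"x":1,"y":0,"z":15,"twist":0},{"x":2,"y":0,"z":30,"twist":0},{"x":2.5,"y":0,"z":40,"twist":0},{"x":2.5,"y":0,"z":40,"twist":0},{"x":2.5,"y":0,"z":40,"twist":0},{"x":2.5,"y":0,"z":40,"twist":0},{"x":2.5,"y":0,"z":40,"twist":0},{"x":2.5,"y":0,"z":40,"twist":0},{"x":2.5,"y":0,"z":40,"twist":0},{"x":2.5,"y":0,"z":40,"twist":0},{"x":2.5,"y":0,"z":40,"twist":0},{"x":2.5,"y":0,"z":40,"twist":0}]' 1; python3 -m inch '[{"x":2.6,"y":0,"z":40,"twist":0},{"x":2.5,"y":0,"z":40,"twist":0},{"x":2.5,"y":0,"z":40,"twist":0},{"x":1,"y":10,"z":20,"twist":0},{"x":0,"y":30,"z":9,"twist":0},{"x":0,"y":35,"z":0,"twist":0},{"x":0,"y":25,"z":0,"twist":0},{"x":0,"y":10,"z":0,"twist":0},{"x":0,"y":0,"z":0,"twist":0},{"x":0,"y":0,"z":0,"twist":0},{"x":0,"y":0,"z":0,"twist":0}]'; python3 - <<'E'
from h import *
plan(432.1,367.2,203,7.7)
c=cam('side','c3.png');crop(c,190,100,330,240,4,'c3c.png')
c=cam('top','c3t.png');crop(c,400,170,560,320,4,'c3tc.png')
E
```

```text
t: 28.35
tool_pos: [0.4417, 0.2202, 0.395]
orientation: [-1.569, -0.103, 0.108]
force: [0.4, 0.5, 0.3]
opening: 0.093
t: 29.45
tool_pos: [0.4325, 0.3674, 0.2888]
orientation: [-1.567, -0.107, 0.103]
force: [0.3, 0.6, 0.2]
opening: 0.0924
t 29.45 tcp [432.5 367.4 288.8] jaw 7.67 q6 0.48 open 92.4 F [0.3 0.6 0.2] tilt [0.0023 0.0017]
shift x,y,z [-0.7 85.8 -0.2] twist -0.001 (or 3.141 )
```

View pics/c3c.png

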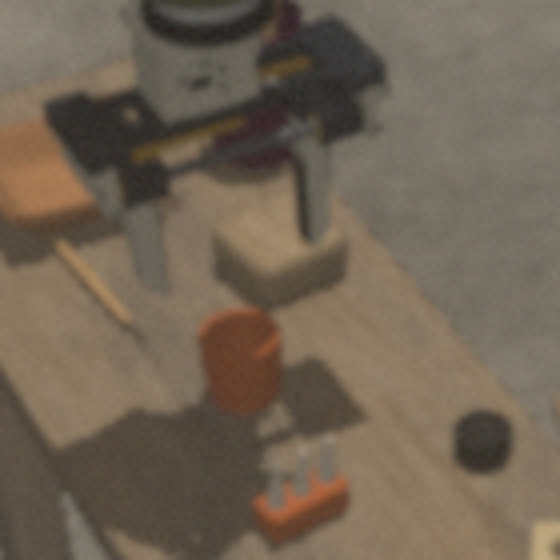

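View pics/c3tc.png

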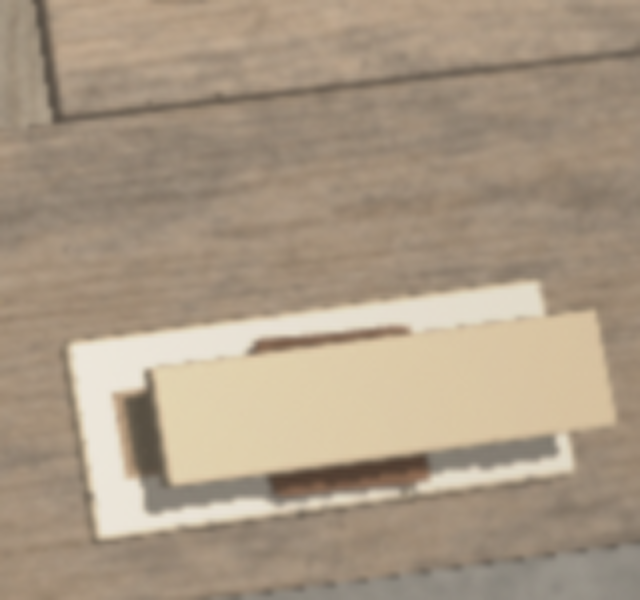

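```bash
python3 - <<'E'
from h import *
c=load('top')
Q=np.array([pz(c,400+(u+.5)/4-.5,170+(v+.5)/4-.5,.102)[:2]*1000 for u,v in((148,369),(597,311),(616,423),(170,486))])
print(np.round(Q,1),Q.mean(0)); l=Q[0]+Q[3]-Q[1]-Q[2]; print(np.hypot(*l)/2,np.degrees(np.arctan2(-l[0],l[1])))
W=cloud(c);P=W[245:295,435:555].reshape(-1,3);P=P[(P[:,2]>.094)&(P[:,2]<.12)]
print(cv2.minAreaRect((P[:,:2]*1000).astype(np.float32)),np.median(P[:,2]))
A=np.c_[P[:,:2]-P[:,:2].mean(0),np.ones(len(P))];print('plane',np.linalg.lstsq(A,P[:,2],rcond=None)[0])
E
python3 -m inch '[{"x":-0.7,"y":15,"z":0,"twist":0},{"x":0,"y":22,"z":0,"twist":0},{"x":0,"y":22,"z":0,"twist":0},{"x":0,"y":15,"z":0,"twist":0},{"x":0,"y":8,"z":0,"twist":0},{"x":0,"y":4,"z":0,"twist":0},{"x":0,"y":0,"z":0,"twist":0},{"x":0,"y":0,"z":0,"twist":0}]' && python3 -m inch '[{"x":0,"y":0,"z":0,"twist":0},{"x":0,"y":0,"z":0,"twist":0},{"x":0,"y":0,"z":0,"twist":0},{"x":0,"y":0,"z":0,"twist":0},{"x":0,"y":0,"z":0,"twist":0},{"x":0,"y":0,"z":0,"twist":0},{"x":0,"y":0,"z":0,"twist":0},{"x":0,"y":0,"z":0,"twist":0},{"x":0,"y":0,"z":0,"twist":0}]' -1 12;python3 - <<'E'
from h import *
plan(432.1,367.2,203,7.7)
c=cam('side','c4.png');crop(c,190,100,330,240,4,'c4c.png')
E
```

```text
[[ 489.3 -107.8]
 [ 518.7 -337.3]
 [ 462.2 -343.5]
 [ 431.3 -117. ]] [ 475.36429842 -226.38302703]
229.99347094207062 7.530340642973058
((475.25067138671875, -226.66769409179688), (60.558223724365234, 231.05642700195312), 7.552916049957275) 0.10316236261167097
plane [ 0.00173035 -0.00181523  0.10314155]
t: 30.35
tool_pos: [0.4317, 0.3672, 0.2019]
orientation: [-1.567, -0.106, 0.104]
force: [0.0, 0.2, 0.4]
opening: 0.0931
t: 31.25
tool_pos: [0.4313, 0.3669, 0.201]
orientation: [-1.568, -0.105, 0.105]
force: [0.1, -0.3, 1.1]
opening: 0.051
t 31.25 tcp [431.3 366.9 201. ] jaw 7.68 q6 0.48 open 51.0 F [ 0.1 -0.3  1.1] tilt [0.0001 0.    ]
shift x,y,z [ 0.8 -2.   0.2] twist -0.0 (or 3.141 )
```

View pics/c4c.png

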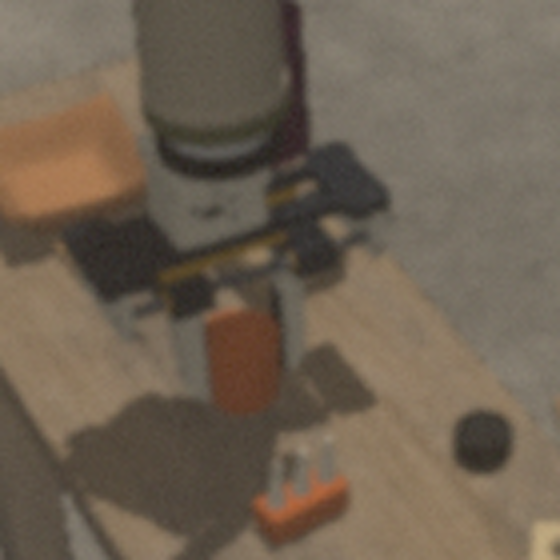

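The strip measures within 0.5 mm and 0.2° of target, and it's level. The cup is held at 51 mm; I'll lift it.

```bash
python3 -m inch '[{"x":0,"y":0,"z":0,"twist":0},{"x":0,"y":-3,"z":0,"twist":0},{"x":0,"y":-8,"z":0,"twist":0},{"x":0,"y":-15,"z":0,"twist":0},{"x":0,"y":-25,"z":0,"twist":0},{"x":0,"y":-35,"z":0,"twist":0},{"x":0,"y":-35,"z":0,"twist":0},{"x":0,"y":-35,"z":0,"twist":0},{"x":0,"y":-25,"z":0,"twist":0},{"x":0,"y":-15,"z":0,"twist":0},{"x":0,"y":-5,"z":0,"twist":0},{"x":0,"y":0,"z":0,"twist":0}]';python3 - <<'E'
from h import *
plan(463.2,-137.5,402,7.6)
c=cam('side','c5.png');crop(c,190,60,330,240,3.3,'c5c.png')
E
```

```text
t: 32.5
tool_pos: [0.4313, 0.3669, 0.4023]
orientation: [-1.568, -0.106, 0.105]
force: [0.1, -0.2, -1.5]
opening: 0.0511
t 32.5 tcp [431.3 366.9 402.3] jaw 7.68 q6 0.48 open 51.1 F [ 0.1 -0.2 -1.5] tilt [0.0005 0.0004]
shift x,y,z [-3.580e+01  1.000e-01 -5.041e+02] twist 0.001 (or -3.14 )
```

View pics/c5c.png

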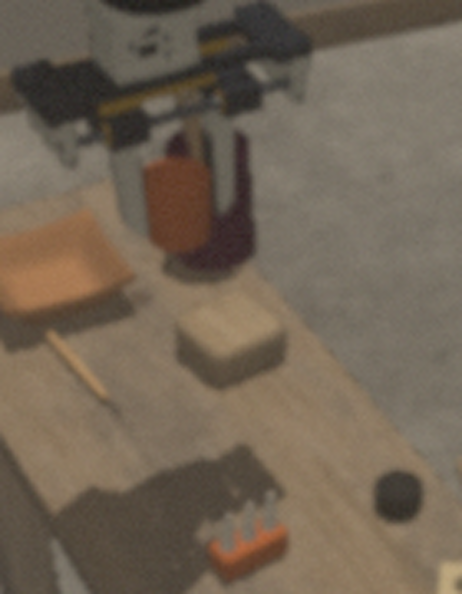

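```bash
python3 -m inch '[{"x":-0.6,"y":0,"z":-8,"twist":0},{"x":-1.2,"y":0,"z":-18,"twist":0},{"x":-2,"y":0,"z":-28,"twist":0},{"x":-2.4,"y":0,"z":-34,"twist":0},{"x":-2.4,"y":0,"z":-34,"twist":0},{"x":-2.4,"y":0,"z":-34,"twist":0},{"x":-2.4,"y":0,"z":-34,"twist":0},{"x":-2.4,"y":0,"z":-34,"twist":0},{"x":-2.4,"y":0,"z":-34,"twist":0},{"x":-2.4,"y":0,"z":-34,"twist":0},{"x":-2.4,"y":0,"z":-34,"twist":0},{"x":-2.4,"y":0,"z":-34,"twist":0}]'; python3 -m inch '[{"x":-2.4,"y":0,"z":-34,"twist":0},{"x":-2.4,"y":0,"z":-34,"twist":0},{"x":-2.4,"y":0,"z":-34,"twist":0},{"x":-1.8,"y":0,"z":-25,"twist":0},{"x":-0.9,"y":0,"z":-12,"twist":0},{"x":-0.5,"y":10,"z":-5,"twist":0},{"x":0,"y":20,"z":0,"twist":0},{"x":0,"y":20,"z":0,"twist":0},{"x":0,"y":10,"z":0,"twist":0},{"x":0,"y":5,"z":0,"twist":0},{"x":0,"y":0,"z":0,"twist":0},{"x":0,"y":0,"z":0,"twist":0}]';python3 - <<'E'
from h import *
plan(463.2,-137.5,303,7.6)
c=cam('side','c6.png');crop(c,290,190,470,410,2.7,'c6c.png')
E
```

```text
t: 33.75
tool_pos: [0.4532, 0.0044, 0.401]
orientation: [-1.568, -0.104, 0.106]
force: [0.0, -0.4, -1.1]
opening: 0.0509
t: 34.95
tool_pos: [0.4634, -0.1372, 0.3377]
orientation: [-1.569, -0.106, 0.105]
force: [-0.6, -0.4, -1.5]
opening: 0.0509
t 34.95 tcp [ 463.4 -137.2  337.7] jaw 7.7 q6 -0.53 open 50.9 F [-0.6 -0.4 -1.5] tilt [ 0.001  -0.0003]
shift x,y,z [-0.3 34.7 -0.2] twist 0.002 (or -3.14 )
```

View pics/c6c.png

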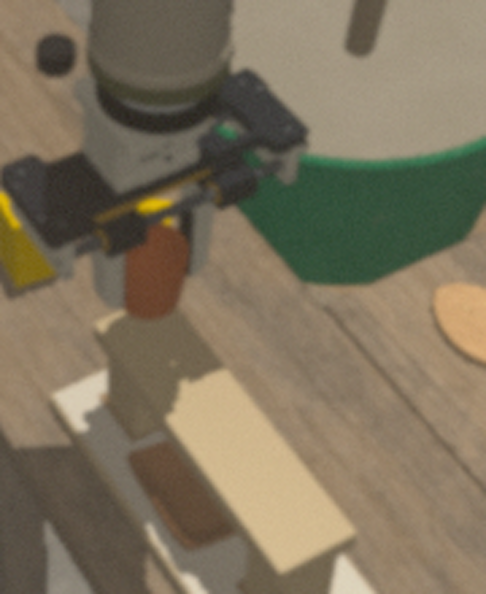

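```bash
python3 -m inch '[{"x":-0.2,"y":8,"z":-0.2,"twist":0},{"x":0,"y":12,"z":0,"twist":0},{"x":0,"y":7,"z":0,"twist":0},{"x":0,"y":3.5,"z":0,"twist":0},{"x":0,"y":1.5,"z":0,"twist":0},{"x":0,"y":0,"z":0,"twist":0},{"x":0,"y":0,"z":0,"twist":0}]'; python3 -m inch '[{"x":0,"y":1,"z":0,"twist":0},{"x":0,"y":0,"z":0,"twist":0},{"x":0,"y":0,"z":0,"twist":0}]';python3 -m inch '[{"x":0,"y":0.7,"z":0,"twist":0},{"x":0,"y":0,"z":0,"twist":0},{"x":0,"y":0,"z":0,"twist":0}]'
```

```text
t: 35.7
tool_pos: [0.4631, -0.1377, 0.3052]
orientation: [-1.568, -0.106, 0.105]
force: [-0.4, 0.8, -0.4]
opening: 0.0508
t: 36.0
tool_pos: [0.463, -0.1376, 0.3041]
orientation: [-1.568, -0.105, 0.105]
force: [0.6, -0.8, -0.7]
opening: 0.0508
t: 36.3
tool_pos: [0.463, -0.1376, 0.3032]
orientation: [-1.568, -0.105, 0.105]
force: [0.2, 0.1, -0.5]
opening: 0.0512
```

```bash
python3 -m inch '[{"x":0,"y":0.5,"z":0,"twist":0},{"x":0,"y":0,"z":0,"twist":0},{"x":0,"y":0,"z":0,"twist":0}]'; python3 -c "
from h import *
c=cam('side','c7.png');crop(c,310,210,450,350,4,'c7c.png')"
```

```text
t: 36.6
tool_pos: [0.4631, -0.1376, 0.3029]
orientation: [-1.568, -0.105, 0.105]
force: [-1.0, -1.1, 2.3]
opening: 0.0511
```

View pics/c7c.png

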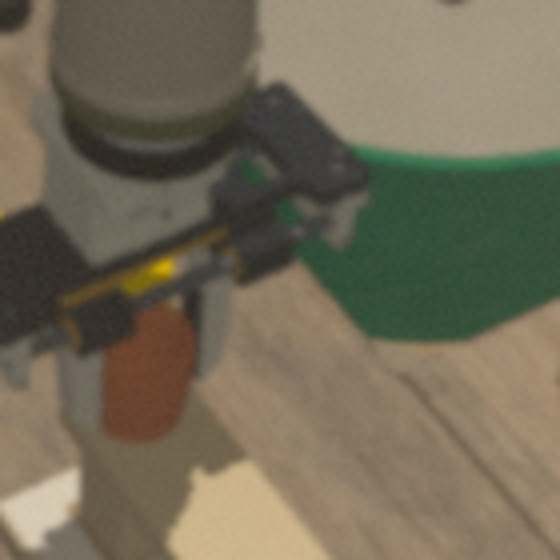

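Contact at 302.9. Release, lift and move toward the cone pack.

```bash
python3 -m inch '[{"x":0,"y":0,"z":0,"twist":0},{"x":0,"y":0,"z":0,"twist":0},{"x":0,"y":0,"z":0,"twist":0},{"x":0,"y":0,"z":0,"twist":0},{"x":0,"y":0,"z":0,"twist":0},{"x":0,"y":0,"z":0,"twist":0}]' 0.6; python3 -m inch '[{"x":0,"y":-5,"z":0,"twist":0},{"x":0,"y":-15,"z":0,"twist":0},{"x":0,"y":-30,"z":0,"twist":0},{"x":0,"y":-30,"z":0,"twist":0},{"x":0,"y":-15,"z":0,"twist":0},{"x":0,"y":-5,"z":0,"twist":0}]'; python3 - <<'E'
from h import *
z=dict(np.load('last_top.npz')) # t=29.4
crop(z,240,270,290,320,12,'c8t.png')
c=cam('side','c8.png');crop(c,290,190,470,410,2.7,'c8c.png')
W=cloud(z);P=W[275:312,250:280].reshape(-1,3);P=P[(P[:,2]>.014)&(P[:,2]<.06)]
print(cv2.minAreaRect((P[:,:2]*1000).astype(np.float32)))
plan(429,243,400,0)
E
```

```text
t: 37.25
tool_pos: [0.463, -0.1376, 0.3027]
orientation: [-1.568, -0.105, 0.105]
force: [-0.4, -0.0, 0.0]
opening: 0.0742
t: 37.85
tool_pos: [0.4635, -0.1378, 0.4057]
orientation: [-1.57, -0.108, 0.102]
force: [0.0, -0.5, 0.9]
opening: 0.0744
((429.0679016113281, 243.08839416503906), (56.03385925292969, 26.135955810546875), 15.961438179016113)
t 37.9 tcp [ 463.4 -137.7  404.9] jaw 7.68 q6 -0.53 open 74.5 F [ 0.2 -0.3 -0.7] tilt [ 0.0029 -0.0012]
shift x,y,z [ 16.8   4.3 381.9] twist 0.134 (or -3.008 )
```

View pics/c8c.png

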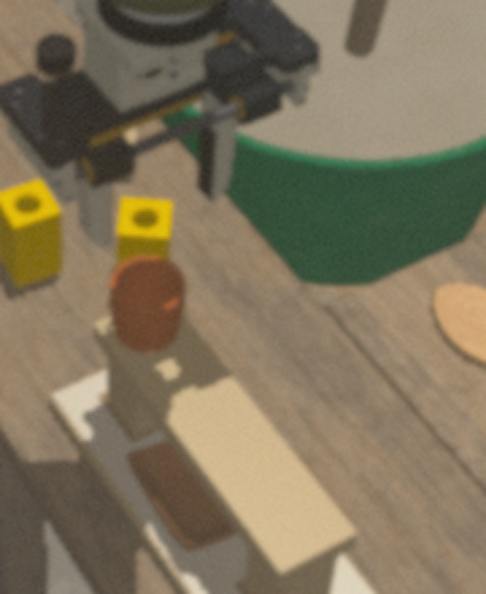

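View pics/c8t.png

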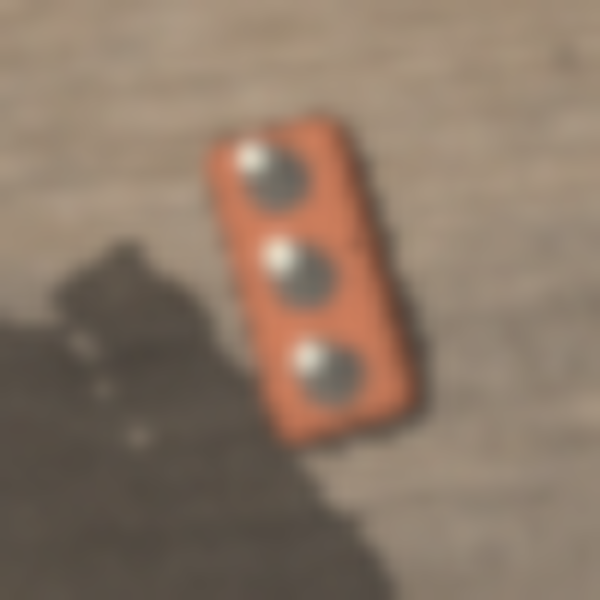

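The cup stands upright on the strip's left end. The pack's long axis is at +16°, so the jaws need −74°.

```bash
python3 -m inch '[{"x":0.8,"y":0,"z":15,"twist":0},{"x":1.4,"y":0,"z":30,"twist":0},{"x":1.7,"y":0,"z":40,"twist":0},{"x":1.7,"y":0,"z":40,"twist":0},{"x":1.8,"y":0,"z":40,"twist":0},{"x":1.8,"y":0,"z":40,"twist":0},{"x":1.8,"y":0,"z":40,"twist":0},{"x":1.8,"y":0,"z":40,"twist":0},{"x":1.8,"y":0,"z":40,"twist":0},{"x":1.5,"y":0,"z":40,"twist":0},{"x":0.7,"y":0,"z":17,"twist":0},{"x":0,"y":0,"z":0,"twist":0}]' 0.3; python3 -m inch '[{"x":0,"y":0,"z":0,"twist":0.07},{"x":0,"y":0,"z":0,"twist":0.14},{"x":0,"y":5,"z":0,"twist":0.14},{"x":0,"y":15,"z":0,"twist":0.14},{"x":0,"y":20,"z":0,"twist":0.14},{"x":0,"y":25,"z":0,"twist":0.14},{"x":0,"y":25,"z":0,"twist":0.14},{"x":0,"y":15,"z":0,"twist":0.14},{"x":0,"y":5,"z":0,"twist":0.14},{"x":0,"y":0,"z":0,"twist":0.14},{"x":0,"y":0,"z":0,"twist":0.096},{"x":0,"y":0,"z":0,"twist":0}]'; python3 -m inch '[{"x":0,"y":0,"z":0,"twist":0},{"x":0,"y":0,"z":0,"twist":0}]'; python3 - <<'E'
from h import *
plan(429,243,189,-74)
c=cam('side','c9.png');crop(c,220,120,360,260,4,'c9c.png')
c=cam('top','c9t.png');crop(c,400,170,560,320,4,'c9tc.png')
E
```

```text
t: 39.1
tool_pos: [0.427, 0.2456, 0.4006]
orientation: [-1.569, -0.105, 0.111]
force: [-0.7, 0.7, 1.4]
opening: 0.0604
t: 40.3
tool_pos: [0.428, 0.2424, 0.2914]
orientation: [-1.33, 1.004, -1.003]
force: [-0.3, 1.6, -0.2]
opening: 0.0603
t: 40.5
tool_pos: [0.4284, 0.2429, 0.2924]
orientation: [-1.33, 1.0, -1.0]
force: [0.1, -0.0, -0.6]
opening: 0.06
t 40.5 tcp [428.4 242.9 292.4] jaw -73.91 q6 1.7 open 60.0 F [ 0.1 -0.  -0.6] tilt [-0.0006 -0.0003]
shift x,y,z [1.000e-01 1.034e+02 7.000e-01] twist 0.002 (or -3.14 )
```

View pics/c9c.png

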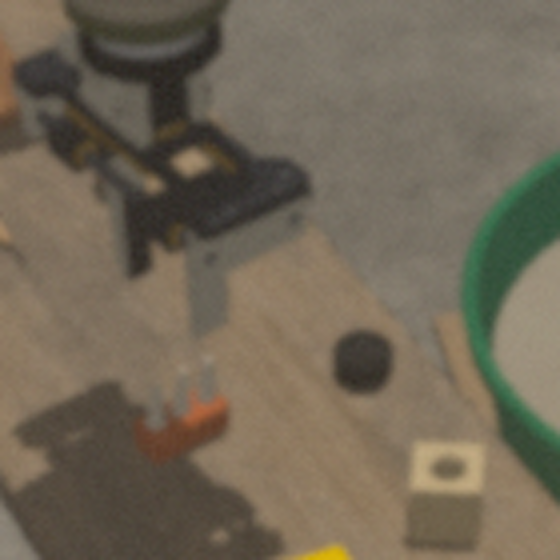

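View pics/c9tc.png

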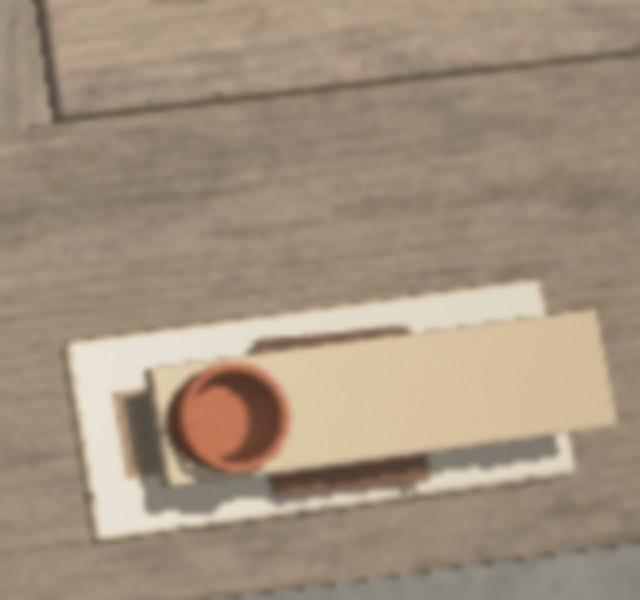

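```bash
python3 - <<'E'
from h import *
c=load('top')
print('cup',pz(c,400+229.5/4-.5,170+417.5/4-.5,.150)*1000)
W=cloud(c);P=W[250:295,435:480].reshape(-1,3);P=P[(P[:,2]>.142)&(P[:,2]<.16)]
print(len(P),cv2.minEnclosingCircle((P[:,:2]*1000).astype(np.float32)),np.median(P[:,2]))
E
python3 -m inch '[{"x":0,"y":15,"z":0.7,"twist":0},{"x":0,"y":25,"z":0,"twist":0},{"x":0,"y":25,"z":0,"twist":0},{"x":0,"y":20,"z":0,"twist":0},{"x":0,"y":10,"z":0,"twist":0},{"x":0,"y":5,"z":0,"twist":0},{"x":0,"y":2.5,"z":0,"twist":0},{"x":0,"y":0,"z":0,"twist":0},{"x":0,"y":0,"z":0,"twist":0}]';  python3 -c "
from h import *
plan(429,243,189,-74)
c=cam('side','d1.png');crop(c,220,120,360,260,4,'d1c.png')"
```

```text
cup [ 462.81363236 -133.02832129  150.        ]
221 ((463.0762023925781, -135.84814453125), 25.627405166625977) 0.15048396377211226
t: 41.5
tool_pos: [0.4298, 0.2436, 0.1912]
orientation: [-1.327, 1.0, -1.002]
force: [-1.0, -0.3, 0.5]
opening: 0.0604
t 41.5 tcp [429.8 243.6 191.2] jaw -74.02 q6 1.7 open 60.4 F [-1.  -0.3  0.5] tilt [0.0015 0.0007]
shift x,y,z [ 0.4  2.2 -1. ] twist -0.0 (or 3.141 )
```

View pics/d1c.png

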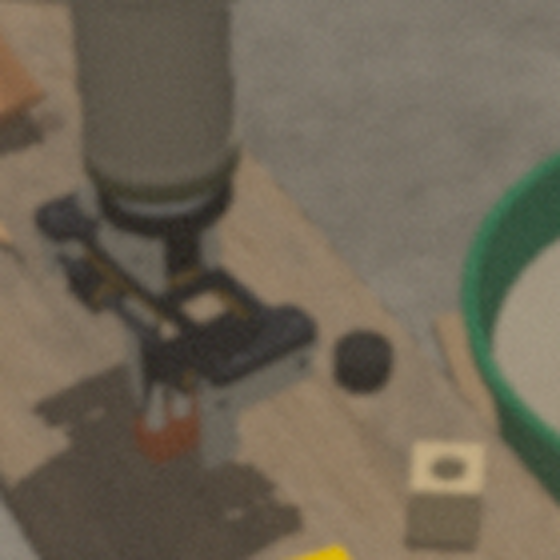

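```bash
python3 -m inch '[{"x":0.4,"y":1,"z":-0.8,"twist":0},{"x":0,"y":0.7,"z":0,"twist":0},{"x":0,"y":0,"z":0,"twist":0},{"x":0,"y":0,"z":0,"twist":0}]'; python3 -m inch '[{"x":0,"y":0,"z":0,"twist":0},{"x":0,"y":0,"z":0,"twist":0},{"x":0,"y":0,"z":0,"twist":0},{"x":0,"y":0,"z":0,"twist":0},{"x":0,"y":0,"z":0,"twist":0},{"x":0,"y":0,"z":0,"twist":0},{"x":0,"y":0,"z":0,"twist":0}]' -1 20;  python3 -m inch '[{"x":0,"y":0,"z":0,"twist":0},{"x":0,"y":0,"z":0,"twist":0},{"x":0,"y":0,"z":0,"twist":0}]'; python3 - <<'E'
from h import *
c=load('top')
s=c['color'].astype(int)[250:295,430:482]; m=((s[...,0]-s[...,2])>65).astype(np.uint8)
k,l,st,ce=cv2.connectedComponentsWithStats(m);i=1+np.argmax(st[1:,4]);print(st[i])
h=cv2.convexHull(np.argwhere(l==i)[:,::-1].astype(np.float32)); e=cv2.fitEllipse(h);print(e)
print('cup',pz(c,e[0][0]+430,e[0][1]+250,.150)*1000)
E
```

```text
t: 41.95
tool_pos: [0.4286, 0.2428, 0.1885]
orientation: [-1.328, 1.001, -1.001]
force: [0.1, -0.2, -0.2]
opening: 0.0602
t: 42.65
tool_pos: [0.4286, 0.2428, 0.1885]
orientation: [-1.328, 1.001, -1.001]
force: [-1.2, -0.1, -0.5]
opening: 0.0258
t: 42.95
tool_pos: [0.4286, 0.2428, 0.1885]
orientation: [-1.328, 1.001, -1.001]
force: [0.3, 0.0, -0.4]
opening: 0.0256
[ 15  10  28  28 441]
((28.695335388183594, 23.617111206054688), (27.29374885559082, 28.092206954956055), 120.12675476074219)
cup [ 463.29734763 -136.49934495  150.        ]
```

The cup measures (463.3,−136.5), about 1 mm off centre. The pack is gripped at 25.6 mm; I'll lift it.

```bash
python3 -m inch '[{"x":0,"y":-3,"z":0,"twist":0},{"x":0,"y":-8,"z":0,"twist":0},{"x":0,"y":-20,"z":0,"twist":0},{"x":0,"y":-30,"z":0,"twist":0},{"x":0,"y":-35,"z":0,"twist":0},{"x":0,"y":-35,"z":0,"twist":0.03},{"x":0,"y":-35,"z":0,"twist":0.05},{"x":0,"y":-25,"z":0,"twist":0.05},{"x":0,"y":-15,"z":0,"twist":0.017},{"x":0,"y":-5,"z":0,"twist":0},{"x":0,"y":0,"z":0,"twist":0},{"x":0,"y":0,"z":0,"twist":0}]';python3 - <<'E'
from h import *
plan(487.2,-316,402,-82.4)
c=cam('side','d2.png');crop(c,220,60,360,240,3.3,'d2c.png')
E
```

```text
t: 44.15
tool_pos: [0.4283, 0.2426, 0.3978]
orientation: [-1.271, 1.112, -1.11]
force: [0.5, 0.1, -0.5]
opening: 0.0257
t 44.15 tcp [428.3 242.6 397.8] jaw -82.41 q6 1.85 open 25.7 F [ 0.5  0.1 -0.5] tilt [-0.0024 -0.001 ]
shift x,y,z [561.5  -3.7 -15.4] twist -0.0 (or 3.141 )
```

View pics/d2c.png

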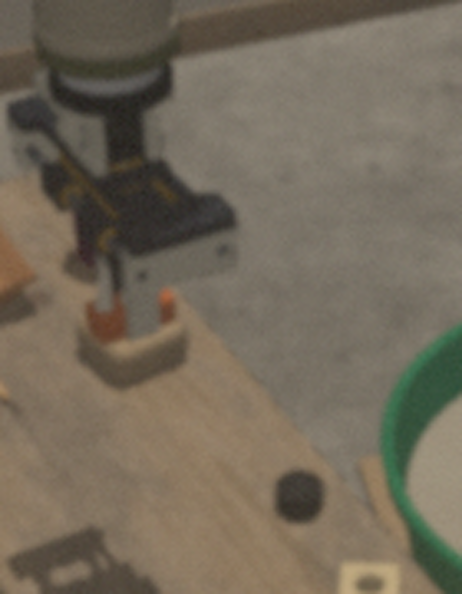

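```bash
python3 -m inch '[{"x":8,"y":0,"z":-0.3,"twist":0},{"x":18,"y":0,"z":-0.5,"twist":0},{"x":28,"y":0,"z":-0.8,"twist":0},{"x":34,"y":0,"z":-1,"twist":0},{"x":34,"y":0,"z":-1,"twist":0},{"x":34,"y":0,"z":-1,"twist":0},{"x":34,"y":0,"z":-1,"twist":0},{"x":34,"y":0,"z":-1,"twist":0},{"x":34,"y":0,"z":-1,"twist":0},{"x":34,"y":0,"z":-1,"twist":0},{"x":34,"y":0,"z":-1,"twist":0},{"x":34,"y":0,"z":-1,"twist":0}]'; python3 -m inch '[{"x":34,"y":0,"z":-1,"twist":0},{"x":34,"y":0,"z":-1,"twist":0},{"x":34,"y":0,"z":-1,"twist":0},{"x":34,"y":0,"z":-1,"twist":0},{"x":30,"y":0,"z":-0.8,"twist":0},{"x":20,"y":0,"z":0,"twist":0},{"x":10,"y":0,"z":0,"twist":0},{"x":5.5,"y":0,"z":0,"twist":0},{"x":0,"y":0,"z":0,"twist":0},{"x":0,"y":0,"z":0,"twist":0},{"x":0,"y":0,"z":0,"twist":0}]';python3 - <<'E'
from h import *
plan(487.2,-316,291,-82.4)
E
```

```text
t: 45.4
tool_pos: [0.4649, -0.1173, 0.3987]
orientation: [-1.269, 1.113, -1.111]
force: [0.3, 0.7, -0.5]
opening: 0.0256
t: 46.5
tool_pos: [0.4873, -0.315, 0.3997]
orientation: [-1.269, 1.111, -1.111]
force: [0.6, 0.4, -0.4]
opening: 0.0254
t 46.5 tcp [ 487.3 -315.   399.7] jaw -82.39 q6 0.78 open 25.4 F [ 0.6  0.4 -0.4] tilt [0.0001 0.0001]
shift x,y,z [  1.  108.7  -0.2] twist 0.0 (or -3.141 )
```

```bash
python3 -m inch '[{"x":1,"y":10,"z":-0.2,"twist":0},{"x":0,"y":20,"z":0,"twist":0},{"x":0,"y":25,"z":0,"twist":0},{"x":0,"y":20,"z":0,"twist":0},{"x":0,"y":15,"z":0,"twist":0},{"x":0,"y":8,"z":0,"twist":0},{"x":0,"y":4,"z":0,"twist":0},{"x":0,"y":2.5,"z":0,"twist":0},{"x":0,"y":0,"z":0,"twist":0},{"x":0,"y":0,"z":0,"twist":0}]';python3 - <<'E'
from h import *
plan(487.2,-316,291,-82.4)
c=cam('side','d3.png');crop(c,290,190,490,430,2.5,'d3c.png')
E
```

```text
t: 47.5
tool_pos: [0.4874, -0.3171, 0.296]
orientation: [-1.269, 1.11, -1.113]
force: [0.2, 0.1, -0.5]
opening: 0.0255
t 47.5 tcp [ 487.4 -317.1  296. ] jaw -82.45 q6 0.77 open 25.5 F [ 0.2  0.1 -0.5] tilt [ 0.0012 -0.0009]
shift x,y,z [-1.1  5.  -0. ] twist -0.001 (or 3.141 )
```

View pics/d3c.png

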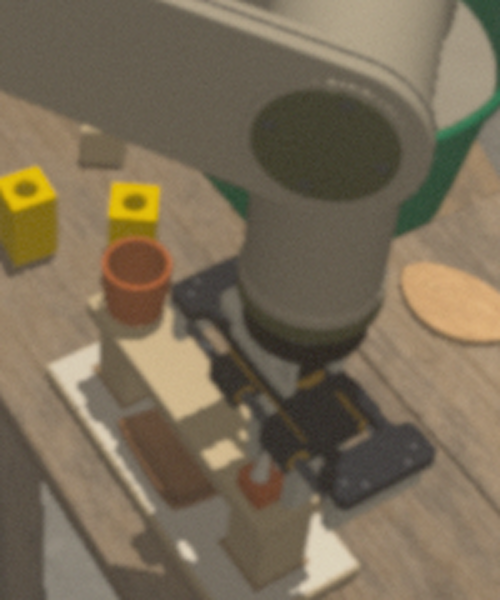

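```bash
python3 -m inch '[{"x":-0.8,"y":2,"z":0,"twist":0},{"x":0,"y":1.5,"z":0,"twist":0},{"x":0,"y":0,"z":0,"twist":0},{"x":0,"y":0,"z":0,"twist":0},{"x":0,"y":0,"z":0,"twist":0}]';python3 -m inch '[{"x":0,"y":0.7,"z":0,"twist":0},{"x":0,"y":0,"z":0,"twist":0},{"x":0,"y":0,"z":0,"twist":0}]';python3 -m inch '[{"x":0,"y":0.5,"z":0,"twist":0},{"x":0,"y":0,"z":0,"twist":0},{"x":0,"y":0,"z":0,"twist":0}]'
```

```text
t: 48.05
tool_pos: [0.487, -0.3161, 0.2916]
orientation: [-1.269, 1.112, -1.112]
force: [0.2, -0.4, -1.0]
opening: 0.0258
t: 48.35
tool_pos: [0.487, -0.3161, 0.2908]
orientation: [-1.269, 1.112, -1.112]
force: [-0.2, 0.8, -1.5]
opening: 0.026
t: 48.65
tool_pos: [0.487, -0.3161, 0.2906]
orientation: [-1.269, 1.111, -1.112]
force: [0.4, 0.6, 1.3]
opening: 0.026
```

Contact. Open modestly (60 mm) and lift.

```bash
python3 -m inch '[{"x":0,"y":0,"z":0,"twist":0},{"x":0,"y":0,"z":0,"twist":0},{"x":0,"y":0,"z":0,"twist":0},{"x":0,"y":0,"z":0,"twist":0},{"x":0,"y":0,"z":0,"twist":0},{"x":0,"y":0,"z":0,"twist":0},{"x":0,"y":0,"z":0,"twist":0}]' 0.3; python3 -m inch '[{"x":0,"y":-4,"z":0,"twist":0},{"x":0,"y":-12,"z":0,"twist":0},{"x":0,"y":-25,"z":0,"twist":0},{"x":0,"y":-35,"z":0,"twist":0},{"x":0,"y":-30,"z":0,"twist":0},{"x":0,"y":-15,"z":0,"twist":0},{"x":0,"y":0,"z":0,"twist":0}]'; python3 -m inch '[{"x":-10,"y":0,"z":0,"twist":0},{"x":-25,"y":0,"z":0,"twist":0},{"x":-40,"y":0,"z":0,"twist":0},{"x":-40,"y":0,"z":0,"twist":0},{"x":-40,"y":0,"z":0,"twist":0},{"x":-40,"y":0,"z":0,"twist":0},{"x":-40,"y":0,"z":0,"twist":0},{"x":-40,"y":0,"z":0,"twist":0},{"x":-40,"y":0,"z":0,"twist":0},{"x":-40,"y":0,"z":0,"twist":0},{"x":-25,"y":0,"z":0,"twist":0},{"x":-10,"y":0,"z":0,"twist":0}]'; python3 - <<'E'
from h import *
c=cam('side','e1.png');crop(c,290,190,490,440,2.4,'e1c.png')
c=cam('top','e1t.png');crop(c,400,170,560,320,4,'e1tc.png')
W=cloud(c)
def fit(n,u0,v0,u1,v1,lo,hi):
    P=W[v0:v1,u0:u1].reshape(-1,3);P=P[(P[:,2]>lo)&(P[:,2]<hi)]
    print(n,len(P),round(np.median(P[:,2]),4),cv2.minAreaRect((P[:,:2]*1000).astype(np.float32)))
fit('strip',435,240,560,300,.095,.115)
fit('pack',510,245,555,285,.117,.16)
fit('cup',435,250,480,300,.142,.16)
E
```

```text
t: 49.35
tool_pos: [0.487, -0.3161, 0.2903]
orientation: [-1.269, 1.111, -1.112]
force: [-1.4, -0.6, 0.9]
opening: 0.0605
t: 50.05
tool_pos: [0.4875, -0.3165, 0.4149]
orientation: [-1.268, 1.107, -1.116]
force: [-0.2, -0.1, 0.3]
opening: 0.0606
t: 51.25
tool_pos: [0.4344, 0.0728, 0.409]
orientation: [-1.272, 1.112, -1.107]
force: [-0.1, -0.3, -0.2]
opening: 0.0604
strip 2036 0.1031 ((479.2508239746094, -257.1458435058594), (60.55118179321289, 169.21224975585938), 7.53026008605957)
pack 428 0.1257 ((487.4430847167969, -316.018798828125), (56.19612121582031, 28.03550910949707), 8.781922340393066)
cup 4 0.1525 ((465.1907958984375, -159.2738037109375), (0.812130331993103, 5.634093761444092), 87.59984588623047)
```

View pics/e1c.png

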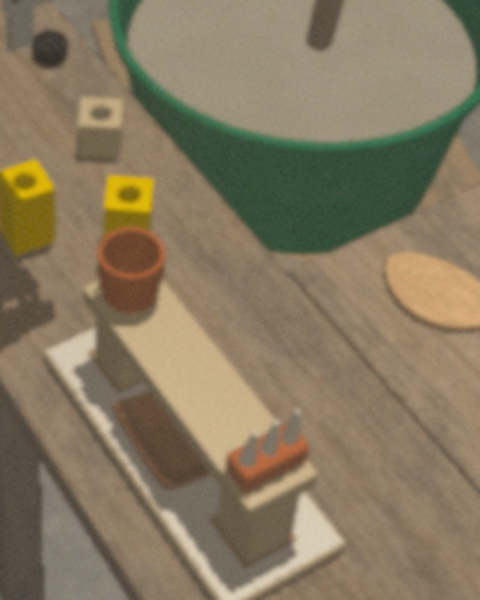

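View pics/e1tc.png

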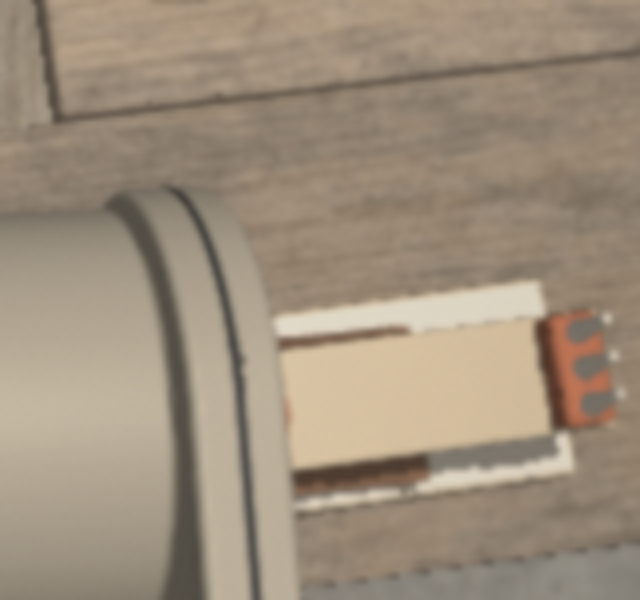

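View pics/e1t.png

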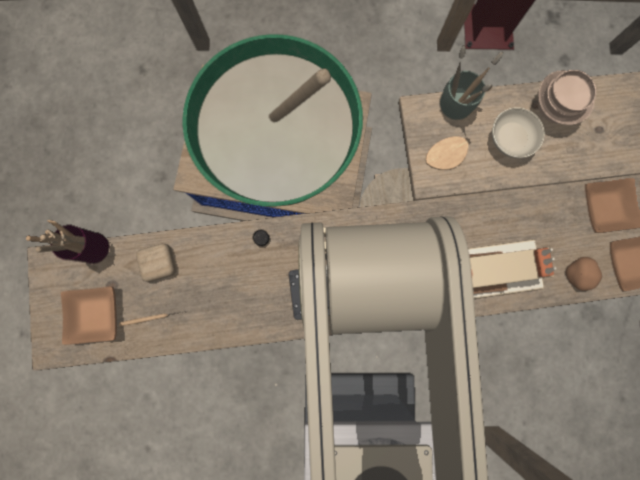

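The side view shows the full assembly: cup upright (130,270), pack upright (270,455), strip bridging the dish, and the other parts in view undisturbed. I'll let the arm settle, then hand in.

```bash
python3 -m inch '[{"x":0,"y":0,"z":0,"twist":0},{"x":0,"y":0,"z":0,"twist":0},{"x":0,"y":0,"z":0,"twist":0}]'; python3 -c "
from h import *
print(robot.close_job())"
```

```text
t: 51.65
tool_pos: [0.4359, 0.0696, 0.4112]
orientation: [-1.268, 1.113, -1.113]
force: [-0.1, 0.1, 0.8]
opening: 0.0604
the job is handed in; nothing more can be done
None
```

The kiln shelf is set up as asked and handed in at about 52 s of the 136 s allowed. Every force reading I took stayed under about 7 N. I stood the two buff tall props on the squares, laid the strip across them, then put the cup on the left and the cone pack on the right. The yellow props, short prop, tin, mould and dish were never gripped or knowingly touched.

| Part | Last check (top camera) |
|---|---|
| Left prop | about 1 mm from the centre of its square |
| Right prop | judged by eye in the side view, plus the arm's position at release (within 0.5 mm of the square's centre) |
| Strip | centred to about 0.5 mm, level, within 0.2° of the shelf's angle |
| Cup | about 1 mm from over the left prop, upright |
| Cone pack | under 0.5 mm from over the right prop, upright |

- **Cup readings:** my first reading, by eye, put the cup about 4 mm off. The depth and colour fits both put it 1–2 mm off, and I trusted those.
- **Final top view:** the arm hid the cup and left end of the strip, so the final check of those was the side view alone. It showed the cup upright and unmoved. The top view also hid the short prop, which stood where it was in the side view.

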